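# Stand the fallen reagent bottle in its low-fronted cabinet

## Robot

A 7-joint arm with a two-finger parallel gripper is mounted at the origin on a cart in front of the work surface, level with it; the furniture and walls round the work are solid. World frame = base frame: x ahead of the robot, y to its left, z up, the work surface at z = 0. Lengths are in m, angles in rad, forces in N, time in s.
With the tool pointing down it reaches from about 0.425 to 0.875 m from the base axis. Payload 8.4 kg.
Tool frame: the origin (TCP) lies between the finger pads; the fingertips stand 25 mm ahead of it and the grasp point (between the pads) lies 6 mm ahead of it; z points along the fingers, y is the direction in which the jaws open and shut (so a half turn about z gives the same grasp; the last joint's range is limited). The gripper opens to 87 mm and grips with 3 to 60 N. Pads are 19 mm wide; open, the fingers measure 117 mm over their backs; the gripper's body (75 mm by 190 mm) begins 51 mm behind the grasp point.
Start: joints at [1.006, 0.333, 0.04, 1.465, -0.013, 1.343, -0.059], TCP at [0.292, -0.581, 0.248] pointing down, gripper open.
Joint ranges: [-2.58, 2.58], [-0.38, 2.09], [-1.3, 1.39], [0.25, 2.4], [-1.5, 4.64], [0.08, 2.09], [-2.65, 2.65]. Speed limits (rad/s): [2.22, 2.22, 2.79, 2.79, 3.14, 3.14, 3.14].

## Interface

Orientations are given as a 3x3 rotation matrix whose columns are the frame's x, y, z axes.
In Python, from cell import status, grab_frame, camera_model, r gives the robot as it stands. The module is installed in compiled form; this text tells all that it offers.
- The arm moves only by the shell command python3 -m creep 'ROWS' [OPENING] [FORCE]. ROWS is JSON, a list of rows, each an object with "dp": the shift along the tool's x, y, z in mm, a list of three; "rot": the turn, a rotation vector about the tool's x, y, z in rad, a list of three. In form: [{"dp": [dx, dy, dz], "rot": [ax, ay, az]}, ...]. A call has exactly 10 rows; each row is the pose to reach, as a shift and turn from the pose measured when the call began, along the tool's axes at that moment; what a row does not reach only later rows make up. A row lasts 1/10 s, in which the tool goes at most 50 mm and 8.59 degrees, less where a joint would pass 70% of its speed; a pose out of reach is approached as far as the arm can. A call with a gripper value outside its range is refused whole. OPENING is the closure, from 0 (fully open) to 1 (shut), set as the call begins (- or left out, the last holds). The fingers move at their own pace and stop on an object; FORCE is the grip in N (left out, the last holds). Time passes only in rows, so rows that repeat a pose let the fingers close, or fill a call up. It gives the time, the measured TCP pose, the force and the opening at its end, in the units of the state.
- status.get_state(): the state, without advancing time (a new reading comes with each control period).
- grab_frame(name): name is "side" or "top"; returns the picture (480x640x3 uint8, red, green, blue); there is no depth.
- camera_model(name): a dict with "fx", "fy", "cx", "cy" (pixels), "distortion" ([k1, k2, p1, p2, k3] as OpenCV has them; the pictures are not rectified), "world_from_camera" (4x4, takes a point from camera to world coordinates). Camera axes: x right, y up, looking along -z (the intrinsics and any distortion apply to the point x, -y, -z); pixel columns grow to the right and rows downward; lengths in m; the calibration is good to about 2 mm. A picture is of the moment at which its call begins. camera_model takes no time and is no camera call.
- r.hand_in(): hands the job in, once; it reports no verdict.
The state is a dict: "t": time; "joint_positions": joint angles; "qvel": joint speeds; "joint_torque": joint torques, N m; "tcp_pos": TCP position; "tool_rot": TCP orientation; "force": force on the tool from outside, world axes, zero at the start; "moment": the same for the moment, N m; "gripper_width": opening from 0.0 (shut) to 1.0 (fully open).
Only numpy, scipy, OpenCV 4.12 (cv2) and the standard library are available. Lean on these libraries where they do the work, as an engineer would, in place of code of your own. Each camera call takes 0.05 s, during which the arm holds its last target.

## Task

The tall reagent bottle left lying on the bench belongs upright in the bay of the small reagent cabinet, whose opening is lower than the bottle. Slide the cabinet's door fully open, tip the bottle in under the header, right it so that it stands on the bay floor behind the door line, and slide the door fully shut. Leave the short bottle and the timer where they stand.

Things in the scene. Friction and masses are not known exactly. Their poses are not given: they have to be found in the camera images.
- bottle_mid (a point): Loose tall reagent bottle, lying at the start, cap away from the robot; it can roll. 146 mm from foot to cap top: body 62 mm in diameter for 126 mm, then a fixed screw cap 35 mm in diameter, 20 mm high. This point is on its axis, 73 mm from the foot; z runs along the bottle from foot to cap. 0.14 to 0.28 kg, centre of mass about 66 mm from the foot.
- bay_floor (a point): Where the middle of the bottle's foot belongs: middle of the bay's floor, 6 mm above the bench. Axes: x level into the cabinet, y to the left along its front, z up. From here the back wall is at x = +39 mm, the front panel at x = -42 to -39 mm, the door's front at x = -46 mm; the bay is 114 mm wide and 160 mm high inside; it opens to the front only.
- header_edge (a point): Middle of the lower front edge of the header above the opening (lip of the door rail), 50 mm before bay_floor and 118 mm above the bay's floor; header and rail are 10 mm deep. The opening under it is 110 mm wide. The fixed white metal cabinet is 270 mm wide and 170 mm high, its front upright above this edge; left of the opening is a closed section before which the door parks.
- apron_edge (a point): Middle of the front edge of the apron: the bay's floor runs out level, without a sill, to this edge 112 mm before bay_floor, 6 mm above the bench, 122 mm wide. Bay and apron are smooth enamelled sheet (friction about 0.4; bench about 0.6), so a bottle leaning on the back wall stays leaning, and rights itself when its foot is pushed in.
- door_handle (a point): Middle of the upright bar handle of the clear sliding door: bar 9 mm thick, 60 mm long, 30 mm before the door (x = -76 mm from bay_floor, in its axes), 70 mm above the bench. It moves with the door; at door = 0 it is 42 mm to the left (+y) of the bay's middle.
- door (a joint): Sliding door of the cabinet, m: 0 fully shut over the opening, 0.125 fully open; grows as the door slides to the left (+y of bay_floor). The opening is entirely clear above 0.115. Stays where it is left; takes about 2 N to slide. The door is 120 mm wide and 123 mm high and clears the apron.
- short_bottle: Bystander: shorter reagent bottle standing on the bench, 58 mm in diameter, 125 mm high, loose. Origin in the middle of its foot, z up.
- timer: Bystander: small flat bench timer, 58 x 72 x 18 mm, loose. Origin in the middle of its underside.
There are look-alikes about, which are no part of the job. What is shaped like the part that bears bottle_mid but red is not meant.

How it is judged:
By the outcome, as a careful person would: the job done as asked, in the order asked, and still so for the second after the job is handed in, with the robot touching nothing.
It also fails if it takes over 72 s, if anything falls off the work surface, if the arm or the gripper's body presses on something with over 40 N, if the wrist force passes 120 N, or if a joint passes its speed limit or range.

## Working session

There is one attempt and no reset: what is moved stays moved. The work goes in short steps, Python scripts to look and compute and a shell command to move; the robot and the scene stay as the last step left them, time stands still between calls to the robot, and variables do not carry over. Pictures are saved under pics/ and viewed, and the job is handed in when it is done.

```bash
mkdir -p pics; ls; python3 - <<'E'
from cell import status, grab_frame, camera_model, r
import cv2, json
s=status.get_state(); print(s)
for n in("side","top"):
    im=grab_frame(n); cv2.imwrite(f"pics/{n}0.png",im[:,:,::-1]); print(n,camera_model(n))
E
```

```text
pics
{'t': 0.0, 'joint_positions': array([ 1.00577773,  0.3339059 ,  0.0398853 ,  1.46627161, -0.01338866,
        1.34330797, -0.05850339]), 'qvel': array([-1.19728004e-04, -7.50084836e-04,  1.11079042e-03,  1.04308569e-03,
        5.74354891e-05, -1.66717793e-03,  1.02628527e-03]), 'joint_torque': array([-3.40407805e-04, -6.56372452e+01,  1.33509044e+00, -4.03809285e+01,
       -5.97566343e-02,  4.50623583e-02,  2.00895311e-04]), 'tcp_pos': array([ 0.29172206, -0.5803758 ,  0.24666248]), 'tool_rot': array([[ 8.93467128e-01,  4.49127805e-01, -8.40243026e-04],
       [ 4.49128574e-01, -8.93466050e-01,  1.39313148e-03],
       [-1.25034534e-04, -1.62209433e-03, -9.99998677e-01]]), 'force': array([-0.48820676,  0.09170227, -0.31066356]), 'moment': array([-0.00562132, -0.05535104,  0.02709231]), 'gripper_width': 0.999125574242857}
side {'fx': 613.0198627961838, 'fy': 613.0198627961838, 'cx': 313.3814285743531, 'cy': 234.86105316533929, 'distortion': array([-0.02071966,  0.        ,  0.        ,  0.        ,  0.        ]), 'world_from_camera': array([[ 0.20373399,  0.82997098, -0.51926933, -0.41033236],
       [-0.97896908,  0.17843898, -0.09888916, -0.45985409],
       [ 0.01058276,  0.5284957 ,  0.84887001,  1.67436689],
       [ 0.        ,  0.        ,  0.        ,  1.        ]])}
top {'fx': 471.0045679945255, 'fy': 471.0045679945255, 'cx': 314.808542711372, 'cy': 238.12334656405304, 'distortion': array([-0.04424637,  0.        ,  0.        ,  0.        ,  0.        ]), 'world_from_camera': array([[-0.02987399,  0.99711412, -0.0697924 ,  0.4656074 ],
       [-0.99915245, -0.03176729, -0.0261769 , -0.29150629],
       [-0.02831847,  0.06895124,  0.99721803,  1.18801756],
       [ 0.        ,  0.        ,  0.        ,  1.        ]])}
```

View pics/side0.png

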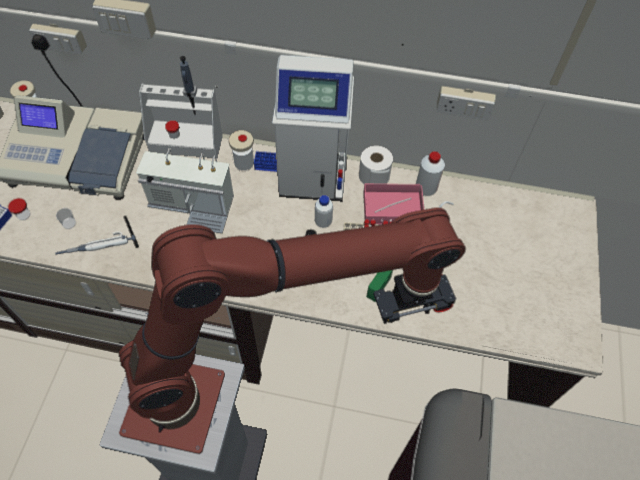

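View pics/top0.png

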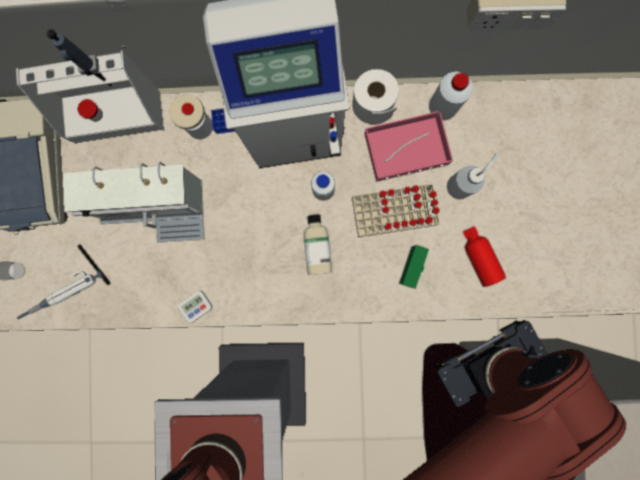

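```bash
cat > h.py <<'E'
from cell import status, grab_frame, camera_model, r
import cv2, numpy as np
def K(n):
    m=camera_model(n); return m,np.array([[m['fx'],0,m['cx']],[0,m['fy'],m['cy']],[0,0,1.]]),np.array(m['distortion'])
def ray(n,uv):
    m,k,d=K(n); p=cv2.undistortPoints(np.array([[uv]],float),k,d)[0,0]
    T=m['world_from_camera']; v=T[:3,:3]@np.array([p[0],-p[1],-1]); return T[:3,3],v
def atz(n,uv,z):
    o,v=ray(n,uv); return o+v*(z-o[2])/v[2]
def proj(n,P):
    m,k,d=K(n); T=np.linalg.inv(m['world_from_camera']); P=np.atleast_2d(P)
    c=P@T[:3,:3].T+T[:3,3]; c=c*[1,-1,-1]
    return cv2.projectPoints(c,np.zeros(3),np.zeros(3),k,d)[0][:,0]
def crop(im,x0,y0,x1,y1,s,fn):
    c=cv2.resize(im[y0:y1,x0:x1],None,fx=s,fy=s,interpolation=cv2.INTER_CUBIC)[:,:,::-1].copy()
    st=20
    for x in range((x0+st-1)//st*st,x1,st): cv2.putText(c,str(x),((x-x0)*s,8),0,.35,(0,0,255),1); cv2.line(c,((x-x0)*s,10),((x-x0)*s,16),(0,0,255),1)
    for y in range((y0+st-1)//st*st,y1,st): cv2.putText(c,str(y),(0,(y-y0)*s+4),0,.35,(0,0,255),1)
    cv2.imwrite(fn,c)
E
python3 - <<'E'
import cv2
from h import *
t=cv2.imread('pics/top0.png')[:,:,::-1]; s=cv2.imread('pics/side0.png')[:,:,::-1]
crop(t,50,150,210,260,5,'pics/c1.png'); crop(t,270,160,350,290,4,'pics/c2.png'); crop(s,120,110,260,240,4,'pics/c3.png')
print(atz('top',(317,245),.031),atz('top',(180,228),.006),atz('top',(195,306),.018),atz('top',(322,185),.125))
E
```

```text
[ 0.52945871 -0.26601942  0.031     ] [0.58515539 0.08253515 0.006     ] [0.38741948 0.04301119 0.018     ] [ 0.66090888 -0.28363706  0.125     ]
```

View pics/c1.png

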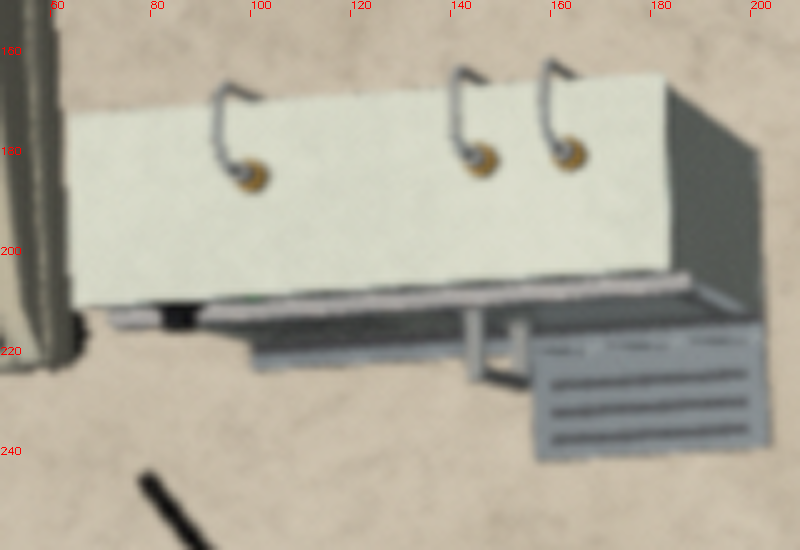

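View pics/c2.png

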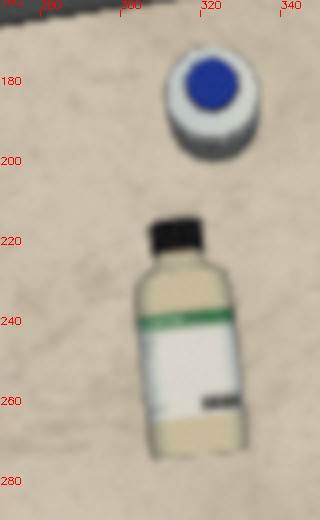

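View pics/c3.png

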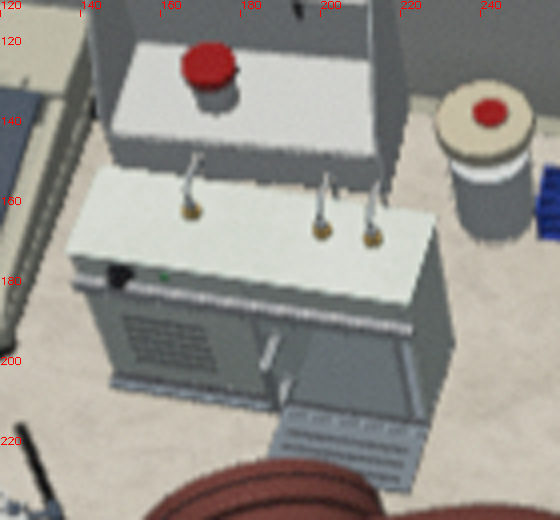

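```bash
python3 - <<'E'
from h import *
P={k:atz('top',uv,z) for k,uv,z in [('aFL',(157.4,242),.006),('aFR',(204,239),.006),('TLb',(64,173),.17),('TRb',(182.6,164.4),.17),('TRf',(183.6,204),.17),('TLf',(65,211),.17)]}
for k in P: print(k,P[k].round(4))
print('side aFR',atz('side',(222.5,232.7),.006))
for a,b in [('aFL','aFR'),('TLb','TRb'),('TLf','TRf')]:
    d=P[b]-P[a]; print(a,b,np.linalg.norm(d),np.degrees(np.arctan2(d[0],-d[1])))
# side view of lying bottle/red decoy, bottle ends
crop_=[('cap',(314,215)),('foot',(319.5,274.5))]
# c2: cap end centre (175,219)/4 -> ; foot centre (200,458)/4
cap=atz('top',(270+175/4,160+219/4),.031);foot=atz('top',(270+200/4,160+457/4),.031)
d=cap-foot;print('bottle',cap,foot,np.linalg.norm(d),np.degrees(np.arctan2(d[1],d[0])))
E
```

```text
aFL [0.5512 0.1415 0.006 ]
aFR [0.5551 0.021  0.006 ]
TLb [0.7019 0.2961 0.17  ]
TRb [0.7101 0.0237 0.17  ]
TRf [0.6214 0.0221 0.17  ]
TLf [0.6155 0.2927 0.17  ]
side aFR [0.55693678 0.02128249 0.006     ]
aFL aFR 0.12060464938364421 1.8289028198896904
TLb TRb 0.2725229017482089 1.7232753557760745
TLf TRf 0.2706001836793362 1.2499239426873432
bottle [ 0.60456399 -0.26024903  0.031     ] [ 0.45748811 -0.27120183  0.031     ] 0.1474831431645899 4.258977899977519
```

```bash
cat >> h.py <<'E'
YAW=np.radians(1.6); BAY=np.array([.6651,.0844,.006])
RC=np.array([[np.cos(YAW),-np.sin(YAW),0],[np.sin(YAW),np.cos(YAW),0],[0,0,1]])
def c2w(p): return BAY+RC@(np.array(p)/1000.)
def w2c(p): return 1000*RC.T@(np.array(p)-BAY)
def tip(): 
    s=status.get_state(); return s['tcp_pos']+.025*s['tool_rot'][:,2]
def rep(k=None):
    s=status.get_state(); R=s['tool_rot']
    print('t',round(s['t'],2),'tcp',s['tcp_pos'].round(4),'cab tcp',w2c(s['tcp_pos']).round(1),'cab tip',w2c(tip()).round(1))
    print('z',(RC.T@R[:,2]).round(3),'x',(RC.T@R[:,0]).round(3),'q',s['joint_positions'].round(3),'F',s['force'].round(1),'M',s['moment'].round(2),'w',round(s['gripper_width'],3))
E
python3 - <<'E'
from h import *
h=[c2w((-76,42,94)),c2w((-76,42,34))]
for n in('top','side'):
    im=cv2.imread(f'pics/{n}0.png')
    pts=proj(n,h+[c2w((-50,0,118)),c2w((-50,-55,118)),c2w((-50,55,118)),c2w((-112,-61,0)),c2w((-112,61,0))])
    print(n,pts.round(1).tolist())
print([w2c(p).round(0).tolist() for p in([.604,-.26,.031],[.457,-.271,.031],[.387,.043,0],[.661,-.284,0.125])])
E
```

```text
top [[150.1, 223.8], [159.2, 226.2], [163.7, 210.5], [187.2, 209.0], [140.4, 212.0], [204.3, 239.1], [157.1, 241.9]]
side [[190.1, 202.6], [193.0, 213.3], [204.2, 193.4], [221.4, 196.1], [187.1, 190.8], [222.6, 233.3], [185.9, 227.4]]
[[-71.0, -343.0, 25.0], [-218.0, -349.0, 25.0], [-279.0, -34.0, -6.0], [-14.0, -368.0, 119.0]]
```

```bash
cat >> h.py <<'E'
from scipy.spatial.transform import Rotation as Ro
def Rpitch(deg,yaw=0,base=RC):
    a=np.radians(deg); R=np.array([[np.cos(a),0,np.sin(a)],[0,-1,0],[np.sin(a),0,-np.cos(a)]])
    return base@Ro.from_euler('z',yaw,degrees=True).as_matrix()@R
def goal(R,tipc=None,tcpw=None):
    s=status.get_state()
    if tipc is not None: tcpw=c2w(tipc)-.025*R[:,2]
    T=s['tool_rot']; print('dp',(T.T@(tcpw-s['tcp_pos'])*1000).round(1),'rot',Ro.from_matrix(T.T@R).as_rotvec().round(3),'tcp->',np.round(tcpw,3))
E
python3 - <<'E'
from h import *
goal(Rpitch(30),tipc=(-150,-10,150))
E
```

```text
dp [ 480.8 -486.1   69.8] rot [-0.116  0.516  0.427] tcp-> [0.503 0.07  0.178]
```

```bash
python3 -m creep '[{"dp":[31,-32,2],"rot":[-0.008,0.034,0.028]},{"dp":[62,-63,5],"rot":[-0.015,0.068,0.056]},{"dp":[94,-95,8],"rot":[-0.023,0.1,0.084]},{"dp":[125,-126,11],"rot":[-0.03,0.135,0.112]},{"dp":[156,-158,14],"rot":[-0.038,0.17,0.14]},{"dp":[187,-190,17],"rot":[-0.045,0.2,0.168]},{"dp":[218,-221,20],"rot":[-0.053,0.235,0.196]},{"dp":[250,-253,23],"rot":[-0.06,0.27,0.22]},{"dp":[281,-284,26],"rot":[-0.068,0.3,0.25]},{"dp":[312,-316,30],"rot":[-0.075,0.335,0.28]}]' 1 30
python3 - <<'E'
from h import *
rep();goal(Rpitch(30),tipc=(-150,-10,150))
E
```

```text
t: 1.1
tcp_pos: [0.4287, -0.1562, 0.217]
tool_rot: [[0.926, 0.176, 0.334], [0.174, -0.984, 0.036], [0.335, 0.025, -0.942]]
force: [1.1, 0.4, 0.3]
gripper_width: 0.18
t 1.1 tcp [ 0.4287 -0.1562  0.217 ] cab tcp [-243.  -233.9  211. ] cab tip [-234.6 -233.3  187.4]
z [ 0.335  0.027 -0.942] x [0.93  0.148 0.335] q [ 0.727 -0.238 -0.305  2.162 -0.302  0.928 -0.822] F [1.1 0.4 0.3] M [-0.    0.39  0.03] w 0.18
dp [  94.9 -210.4   70. ] rot [-0.04   0.179  0.146] tcp-> [0.503 0.07  0.178]
```

```bash
python3 -m creep '[{"dp":[12,-26,8],"rot":[-0.005,0.022,0.018]},{"dp":[24,-53,17],"rot":[-0.01,0.045,0.036]},{"dp":[36,-79,26],"rot":[-0.015,0.067,0.055]},{"dp":[48,-105,35],"rot":[-0.02,0.09,0.073]},{"dp":[60,-131,44],"rot":[-0.025,0.112,0.09]},{"dp":[72,-158,53],"rot":[-0.03,0.135,0.11]},{"dp":[84,-184,62],"rot":[-0.035,0.157,0.128]},{"dp":[95,-210,70],"rot":[-0.04,0.179,0.146]},{"dp":[95,-210,70],"rot":[-0.04,0.179,0.146]},{"dp":[95,-210,70],"rot":[-0.04,0.179,0.146]}]'
python3 - <<'E'
from h import *
rep();goal(Rpitch(30),tipc=(-150,-10,150));goal(Rpitch(30),tipc=(-73,5,55))
E
```

```text
t: 2.1
tcp_pos: [0.5028, 0.0696, 0.1774]
tool_rot: [[0.866, 0.029, 0.499], [0.026, -1.0, 0.014], [0.499, 0.001, -0.867]]
force: [-0.5, 0.3, -0.3]
gripper_width: 0.005
t 2.1 tcp [0.5028 0.0696 0.1774] cab tcp [-162.7  -10.3  171.4] cab tip [-150.2  -10.3  149.7]
z [ 0.499 -0.    -0.867] x [0.867 0.001 0.499] q [ 0.703 -0.273 -0.882  2.263 -0.225  0.545 -1.595] F [-0.5  0.3 -0.3] M [-0.01  0.62  0.01] w 0.005
dp [ 0.3 -0.3 -0.2] rot [0.    0.001 0.001] tcp-> [0.503 0.07  0.178]
dp [ 19.7 -15.2 120.6] rot [0.    0.001 0.001] tcp-> [0.579 0.087 0.083]
```

```bash
python3 -m creep '[{"dp":[2,-2,15],"rot":[0,0,0]},{"dp":[5,-4,30],"rot":[0,0,0]},{"dp":[8,-6,45],"rot":[0,0,0]},{"dp":[10,-8,60],"rot":[0,0,0]},{"dp":[13,-10,75],"rot":[0,0,0]},{"dp":[15,-12,90],"rot":[0,0,0]},{"dp":[17,-14,105],"rot":[0,0,0]},{"dp":[20,-15,120],"rot":[0,0,0]},{"dp":[20,-15,120],"rot":[0,0,0]},{"dp":[20,-15,120],"rot":[0,0,0]}]'
python3 - <<'E'
from h import *
rep()
t=grab_frame('top'); s=grab_frame('side')
cv2.imwrite('pics/top1.png',t[:,:,::-1]);crop(t,80,150,240,270,5,'pics/c4.png'); crop(s,110,110,270,250,4,'pics/c5.png')
E
```

```text
t: 3.1
tcp_pos: [0.579, 0.0863, 0.0829]
tool_rot: [[0.867, 0.029, 0.497], [0.026, -1.0, 0.014], [0.498, 0.001, -0.867]]
force: [-0.3, -0.3, 0.7]
gripper_width: 0.005
t 3.1 tcp [0.579  0.0863 0.0829] cab tcp [-86.    4.3  76.9] cab tip [-73.6   4.2  55.2]
z [ 0.498 -0.    -0.867] x [0.867 0.001 0.498] q [ 0.697  0.24  -1.057  2.192  0.865  0.453 -2.556] F [-0.3 -0.3  0.7] M [0.04 0.6  0.01] w 0.005
```

View pics/c4.png

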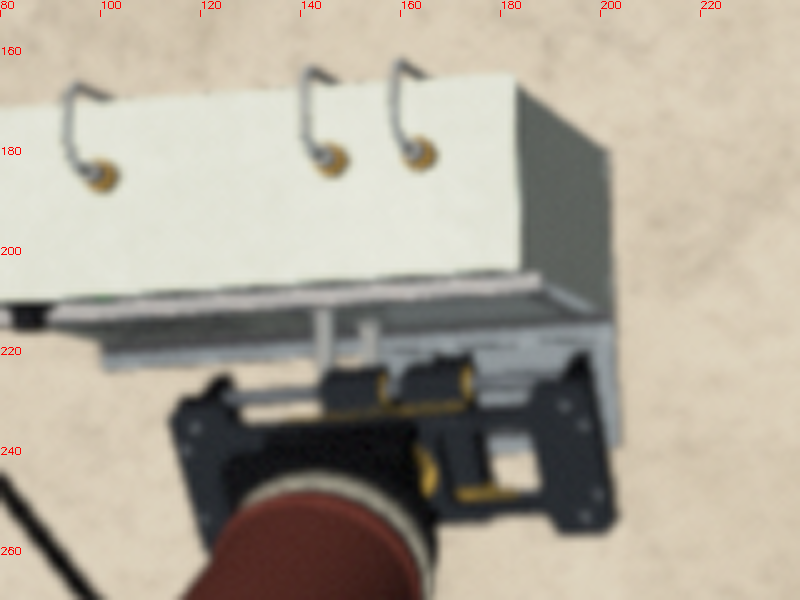

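View pics/c5.png

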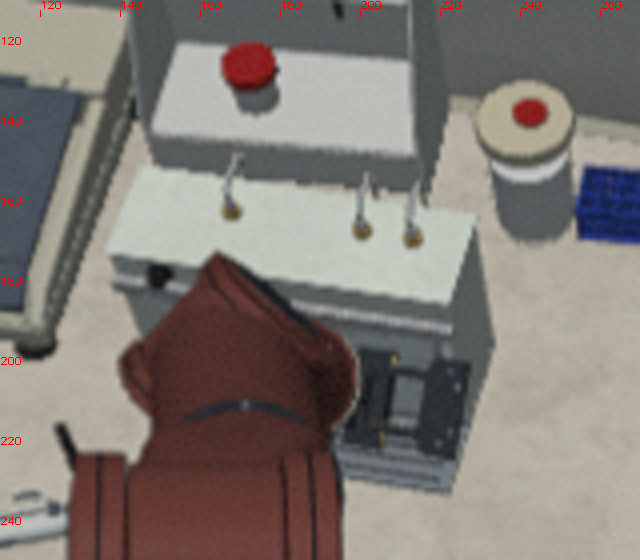

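```bash
python3 -m creep '[{"dp":[0,-8,0],"rot":[0,0,0]},{"dp":[0,-16,0],"rot":[0,0,0]},{"dp":[0,-24,0],"rot":[0,0,0]},{"dp":[0,-32,0],"rot":[0,0,0]},{"dp":[0,-40,0],"rot":[0,0,0]},{"dp":[0,-48,0],"rot":[0,0,0]},{"dp":[0,-56,0],"rot":[0,0,0]},{"dp":[0,-64,0],"rot":[0,0,0]},{"dp":[0,-72,0],"rot":[0,0,0]},{"dp":[0,-80,0],"rot":[0,0,0]}]'
python3 - <<'E'
from h import *
rep()
E
```

```text
t: 4.2
tcp_pos: [0.577, 0.1661, 0.0845]
tool_rot: [[0.866, 0.027, 0.5], [0.025, -1.0, 0.012], [0.5, 0.002, -0.866]]
force: [-0.9, -0.7, -1.3]
gripper_width: 0.007
t 4.2 tcp [0.577  0.1661 0.0845] cab tcp [-85.8  84.1  78.5] cab tip [-73.3  84.1  56.9]
z [ 0.5   -0.002 -0.866] x [0.866 0.    0.5  ] q [-0.02   0.171 -0.489  2.166  0.752  0.452 -2.651] F [-0.9 -0.7 -1.3] M [-0.31  0.63 -0.19] w 0.007
```

```bash
python3 -m creep '[{"dp":[0,4,-30],"rot":[0,0,0]},{"dp":[0,4,-60],"rot":[0,0,-0.14]},{"dp":[0,4,-85],"rot":[0,0,-0.29]},{"dp":[0,4,-100],"rot":[0,0,-0.44]},{"dp":[0,4,-110],"rot":[0,0,-0.58]},{"dp":[0,4,-110],"rot":[0,0,-0.73]},{"dp":[0,4,-110],"rot":[0,0,-0.88]},{"dp":[0,4,-110],"rot":[0,0,-1.03]},{"dp":[0,4,-110],"rot":[0,0,-1.17]},{"dp":[0,4,-110],"rot":[0,0,-1.32]}]'
python3 - <<'E'
from h import *
rep()
F=Rpitch(30)@np.diag([-1,-1,1]); goal(F,tipc=(-128,60,150))
E
```

```text
t: 5.2
tcp_pos: [0.5219, 0.1611, 0.1807]
tool_rot: [[0.188, 0.845, 0.501], [0.974, -0.224, 0.013], [0.123, 0.486, -0.865]]
force: [0.6, -0.3, -0.2]
gripper_width: 0.01
t 5.2 tcp [0.5219 0.1611 0.1807] cab tcp [-141.    80.7  174.7] cab tip [-128.5   80.6  153.1]
z [ 0.501 -0.001 -0.865] x [0.215 0.969 0.123] q [-0.017 -0.104 -0.488  2.188  0.339  0.603 -0.975] F [ 0.6 -0.3 -0.2] M [ 0.01  0.55 -0.02] w 0.01
dp [-20.3   4.1   2.9] rot [ 0.     0.002 -1.821] tcp-> [0.523 0.14  0.178]
```

```bash
python3 -m creep '[{"dp":[-2,0,0],"rot":[0,0,-0.14]},{"dp":[-4,1,0],"rot":[0,0,-0.29]},{"dp":[-6,1,1],"rot":[0,0,-0.43]},{"dp":[-8,2,1],"rot":[0,0,-0.58]},{"dp":[-10,2,2],"rot":[0,0,-0.73]},{"dp":[-12,3,2],"rot":[0,0,-0.88]},{"dp":[-14,3,3],"rot":[0,0,-1.03]},{"dp":[-16,4,3],"rot":[0,0,-1.17]},{"dp":[-18,4,3],"rot":[0,0,-1.32]},{"dp":[-20,4,3],"rot":[0,0,-1.46]}]'
python3 - <<'E'
from h import *
rep()
F=Rpitch(30)@np.diag([-1,-1,1]); goal(F,tipc=(-100,72,102)); goal(F,tipc=(-73,80,55))
t=grab_frame('top'); crop(t,60,150,220,270,5,'pics/c6.png')
E
```

```text
t: 6.2
tcp_pos: [0.5228, 0.1411, 0.1784]
tool_rot: [[-0.82, 0.275, 0.502], [0.325, 0.946, 0.013], [-0.471, 0.174, -0.865]]
force: [-0.3, -0.7, -0.2]
gripper_width: 0.003
t 6.2 tcp [0.5228 0.1411 0.1784] cab tcp [-140.7   60.7  172.4] cab tip [-128.1   60.6  150.8]
z [ 0.502 -0.001 -0.865] x [-0.811  0.348 -0.471] q [-0.14  -0.12  -0.328  2.212  0.331  0.588  0.534] F [-0.3 -0.7 -0.2] M [0.06 0.47 0.  ] w 0.003
dp [ 4.1 10.6 56.3] rot [-0.     0.003 -0.355] tcp-> [0.551 0.153 0.13 ]
dp [  7.1  18.1 110.5] rot [-0.     0.003 -0.355] tcp-> [0.577 0.162 0.083]
```

View pics/c6.png

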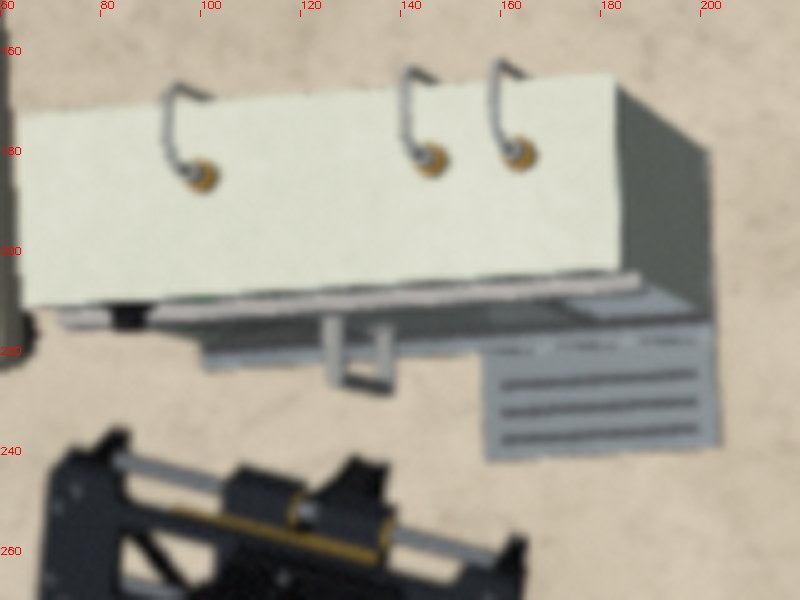

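```bash
python3 -m creep '[{"dp":[1,2,10],"rot":[0,0,-0.12]},{"dp":[2,3,20],"rot":[0,0,-0.24]},{"dp":[3,5,35],"rot":[0,0,-0.355]},{"dp":[4,6,50],"rot":[0,0,-0.355]},{"dp":[4,7,65],"rot":[0,0,-0.355]},{"dp":[4,8,80],"rot":[0,0,-0.355]},{"dp":[4,9,95],"rot":[0,0,-0.355]},{"dp":[4,10,110],"rot":[0,0,-0.355]},{"dp":[4,10,110],"rot":[0,0,-0.355]},{"dp":[4,10,110],"rot":[0,0,-0.355]}]'
python3 - <<'E'
from h import *
rep()
E
```

```text
t: 7.25
tcp_pos: [0.5771, 0.1531, 0.0834]
tool_rot: [[-0.864, -0.033, 0.502], [-0.031, 0.999, 0.013], [-0.502, -0.004, -0.865]]
force: [-0.6, 1.1, -0.1]
gripper_width: 0.007
t 7.25 tcp [0.5771 0.1531 0.0834] cab tcp [-86.1  71.1  77.4] cab tip [-73.5  71.1  55.8]
z [ 0.502 -0.001 -0.865] x [-0.865 -0.007 -0.502] q [-0.182  0.145 -0.288  2.188  0.677  0.41   0.576] F [-0.6  1.1 -0.1] M [0.1  0.51 0.01] w 0.007
```

Push left: now tool +y is left.

```bash
python3 -m creep '[{"dp":[0,9,0],"rot":[0,0,0]},{"dp":[0,18,0],"rot":[0,0,0]},{"dp":[0,27,0],"rot":[0,0,0]},{"dp":[0,36,0],"rot":[0,0,0]},{"dp":[0,45,0],"rot":[0,0,0]},{"dp":[0,54,0],"rot":[0,0,0]},{"dp":[0,63,0],"rot":[0,0,0]},{"dp":[0,72,0],"rot":[0,0,0]},{"dp":[0,78,0],"rot":[0,0,0]},{"dp":[0,80,0],"rot":[0,0,0]}]'
python3 - <<'E'
from h import *
rep()
E
```

```text
t: 8.25
tcp_pos: [0.5742, 0.2341, 0.0829]
tool_rot: [[-0.864, -0.034, 0.502], [-0.032, 0.999, 0.014], [-0.502, -0.004, -0.865]]
force: [-0.4, -1.8, 0.2]
gripper_width: 0.005
t 8.25 tcp [0.5742 0.2341 0.0829] cab tcp [-86.6 152.2  76.9] cab tip [-74.1 152.1  55.3]
z [ 0.502 -0.    -0.865] x [-0.865 -0.007 -0.502] q [-0.323  0.207 -0.315  2.117  0.781  0.504  0.354] F [-0.4 -1.8  0.2] M [-0.2   0.38 -0.13] w 0.005
```

```bash
python3 -m creep '[{"dp":[0,1,0],"rot":[0,0,0]},{"dp":[0,2,0],"rot":[0,0,0]},{"dp":[0,3,0],"rot":[0,0,0]},{"dp":[0,4,0],"rot":[0,0,0]},{"dp":[0,5,0],"rot":[0,0,0]},{"dp":[0,6,0],"rot":[0,0,0]},{"dp":[0,7,0],"rot":[0,0,0]},{"dp":[0,7,0],"rot":[0,0,0]},{"dp":[0,7,0],"rot":[0,0,0]},{"dp":[0,7,0],"rot":[0,0,0]}]'
python3 - <<'E'
from h import *
rep()
t=grab_frame('top'); crop(t,60,150,220,270,5,'pics/c7.png')
E
```

```text
t: 9.25
tcp_pos: [0.5743, 0.2374, 0.0826]
tool_rot: [[-0.865, -0.029, 0.501], [-0.029, 1.0, 0.008], [-0.501, -0.008, -0.865]]
force: [-4.4, -10.4, 6.4]
gripper_width: 0.005
t 9.25 tcp [0.5743 0.2374 0.0826] cab tcp [-86.5 155.4  76.6] cab tip [-74.  155.3  55. ]
z [ 0.501 -0.006 -0.865] x [-0.865 -0.005 -0.501] q [-0.333  0.212 -0.315  2.11   0.788  0.516  0.338] F [ -4.4 -10.4   6.4] M [-1.86  0.33 -1.27] w 0.005
```

View pics/c7.png

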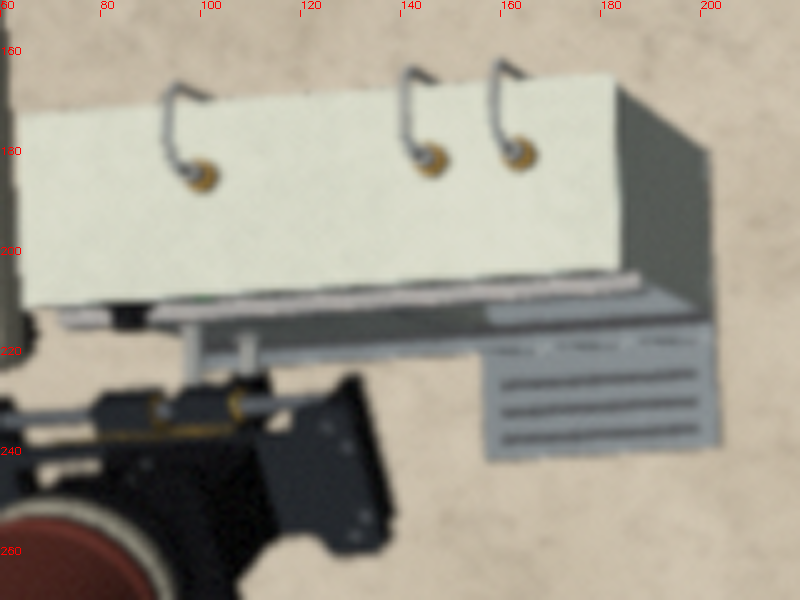

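```bash
cat >> h.py <<'E'
FL=np.diag([-1.,-1,1])
E
python3 -m creep '[{"dp":[0,-10,-10],"rot":[0,0,0]},{"dp":[0,-15,-45],"rot":[0,0,0]},{"dp":[0,-30,-90],"rot":[0,0,0]},{"dp":[0,-60,-125],"rot":[0,0,0]},{"dp":[0,-100,-140],"rot":[0,0.05,0]},{"dp":[0,-145,-145],"rot":[0,0.12,0]},{"dp":[0,-190,-145],"rot":[0,0.2,0]},{"dp":[0,-235,-145],"rot":[0,0.28,0]},{"dp":[0,-280,-145],"rot":[0,0.36,0]},{"dp":[0,-320,-145],"rot":[0,0.44,0]}]' 0 50
python3 - <<'E'
from h import *
rep()
a=np.radians(4.26); 
R=Ro.from_euler('z',4.26,degrees=True).as_matrix()@Rpitch(-10,base=np.eye(3))@FL
g=np.array([.4575+.025*np.cos(a),-.2712+.025*np.sin(a),.033])
for up in (.12,0.): goal(R,tcpw=g-.006*R[:,2]+[0,0,up])
t=grab_frame('top'); cv2.imwrite('pics/top2.png',t[:,:,::-1]);crop(t,250,150,410,290,5,'pics/c8.png')
E
```

```text
t: 10.3
tcp_pos: [0.511, -0.0857, 0.2114]
tool_rot: [[-0.996, -0.029, 0.084], [-0.029, 1.0, -0.005], [-0.084, -0.007, -0.996]]
force: [1.2, -0.0, 1.2]
gripper_width: 0.834
t 10.3 tcp [ 0.511  -0.0857  0.2114] cab tcp [-158.8 -165.7  205.4] cab tip [-156.7 -165.9  180.5]
z [ 0.084 -0.007 -0.996] x [-0.996 -0.002 -0.084] q [-0.038  0.029  0.122  1.902 -0.006  1.127  1.686] F [ 1.2 -0.   1.2] M [ 0.16 -0.07  0.02] w 0.834
dp [  37.2 -182.3   50.9] rot [-0.005  0.258 -0.046] tcp-> [ 0.483 -0.269  0.159]
dp [  47.3 -181.4  170.5] rot [-0.005  0.258 -0.046] tcp-> [ 0.483 -0.269  0.039]
```

View pics/c8.png

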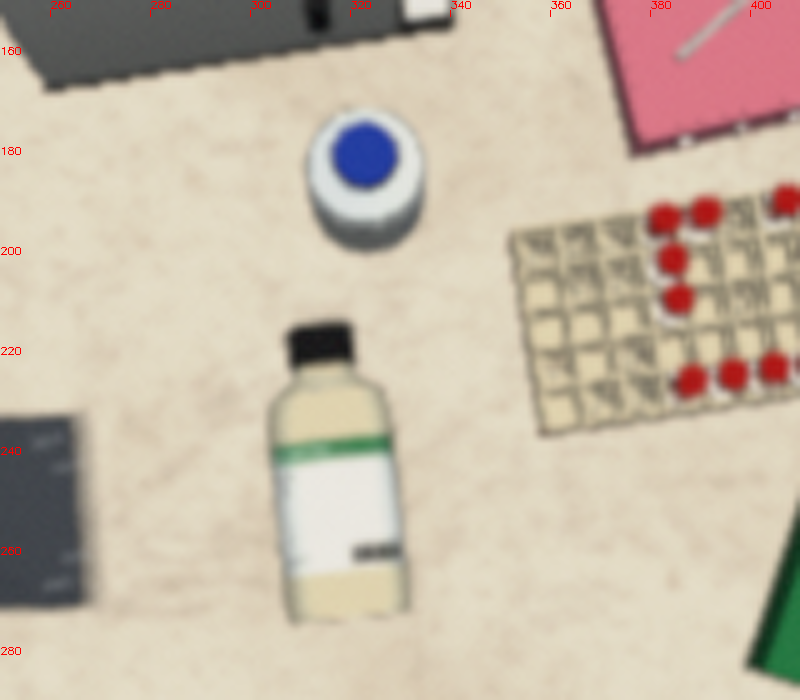

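```bash
python3 -m creep '[{"dp":[6,-30,5],"rot":[-0.001,0.04,-0.008]},{"dp":[12,-60,12],"rot":[-0.002,0.09,-0.016]},{"dp":[18,-90,20],"rot":[-0.003,0.14,-0.025]},{"dp":[24,-120,30],"rot":[-0.004,0.19,-0.034]},{"dp":[30,-150,40],"rot":[-0.005,0.23,-0.042]},{"dp":[37,-182,51],"rot":[-0.005,0.258,-0.046]},{"dp":[38,-182,65],"rot":[-0.005,0.258,-0.046]},{"dp":[39,-182,80],"rot":[-0.005,0.258,-0.046]},{"dp":[39,-182,80],"rot":[-0.005,0.258,-0.046]},{"dp":[39,-182,80],"rot":[-0.005,0.258,-0.046]}]'
cat >> h.py <<'E'
def bott(up):
    a=np.radians(4.26); R=Ro.from_euler('z',4.26,degrees=True).as_matrix()@Rpitch(-10,base=np.eye(3))@FL
    g=np.array([.4575+.025*np.cos(a),-.2712+.025*np.sin(a),.033]); goal(R,tcpw=g-.006*R[:,2]+[0,0,up])
E
python3 - <<'E'
from h import *
rep();bott(0)
t=grab_frame('top'); crop(t,250,150,410,290,5,'pics/c9.png')
E
```

```text
t: 11.35
tcp_pos: [0.4836, -0.2746, 0.1301]
tool_rot: [[-0.982, -0.07, -0.178], [-0.069, 0.998, -0.015], [0.178, -0.002, -0.984]]
force: [0.0, -0.4, 0.2]
gripper_width: 0.999
t 11.35 tcp [ 0.4836 -0.2746  0.1301] cab tcp [-191.4 -353.8  124.1] cab tip [-195.9 -354.1   99.5]
z [-0.178 -0.01  -0.984] x [-0.983 -0.041  0.178] q [ 0.167  0.346  0.267  1.727 -0.003  1.237  2.069] F [ 0.  -0.4  0.2] M [ 0.15 -0.35 -0.06] w 0.999
dp [-16.5   5.6  89.7] rot [-0.002 -0.005 -0.004] tcp-> [ 0.483 -0.269  0.039]
```

View pics/c9.png

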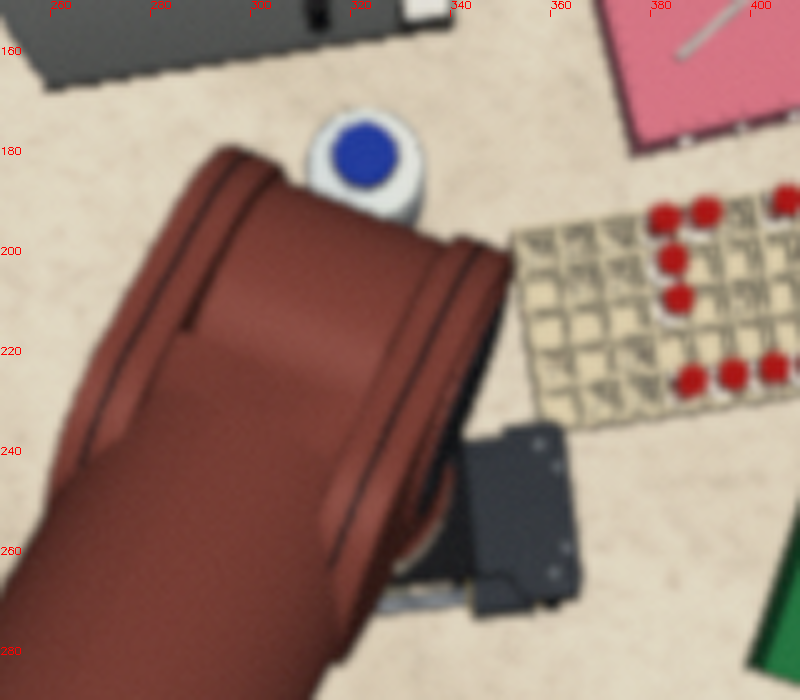

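```bash
python3 -m creep '[{"dp":[-2,3,10],"rot":[0,0,0]},{"dp":[-4,5,20],"rot":[0,0,0]},{"dp":[-6,6,30],"rot":[0,0,0]},{"dp":[-8,6,42],"rot":[0,-0.005,0]},{"dp":[-10,6,54],"rot":[0,-0.005,0]},{"dp":[-12,6,66],"rot":[0,-0.005,0]},{"dp":[-14,6,76],"rot":[0,-0.005,0]},{"dp":[-16,6,84],"rot":[0,-0.005,0]},{"dp":[-16,6,90],"rot":[0,-0.005,0]},{"dp":[-16,6,90],"rot":[0,-0.005,0]}]'
python3 - <<'E'
from h import *
rep();bott(0)
E
```

```text
t: 12.4
tcp_pos: [0.4827, -0.2692, 0.0384]
tool_rot: [[-0.982, -0.07, -0.173], [-0.069, 0.998, -0.015], [0.174, -0.002, -0.985]]
force: [0.8, 0.2, 0.5]
gripper_width: 1.004
t 12.4 tcp [ 0.4827 -0.2692  0.0384] cab tcp [-192.2 -348.3   32.4] cab tip [-196.5 -348.6    7.8]
z [-0.173 -0.01  -0.985] x [-0.984 -0.041  0.174] q [ 0.176  0.445  0.251  1.805 -0.028  1.058  2.067] F [0.8 0.2 0.5] M [ 0.15 -0.3   0.01] w 1.004
dp [-0.7 -0.2 -0.6] rot [-0.002 -0.    -0.005] tcp-> [ 0.483 -0.269  0.039]
```

```bash
python3 -m creep '[{"dp":[0,0,0],"rot":[0,0,0]},{"dp":[0,0,0],"rot":[0,0,0]},{"dp":[0,0,0],"rot":[0,0,0]},{"dp":[0,0,0],"rot":[0,0,0]},{"dp":[0,0,0],"rot":[0,0,0]},{"dp":[0,0,0],"rot":[0,0,0]},{"dp":[0,0,0],"rot":[0,0,0]},{"dp":[0,0,0],"rot":[0,0,0]},{"dp":[0,0,0],"rot":[0,0,0]},{"dp":[0,0,0],"rot":[0,0,0]}]' 1 55
python3 - <<'E'
from h import *
rep()
E
```

```text
t: 13.4
tcp_pos: [0.4829, -0.2692, 0.0387]
tool_rot: [[-0.982, -0.07, -0.173], [-0.069, 0.998, -0.015], [0.173, -0.002, -0.985]]
force: [-0.4, 1.0, 5.4]
gripper_width: 0.698
t 13.4 tcp [ 0.4829 -0.2692  0.0387] cab tcp [-192.  -348.3   32.7] cab tip [-196.3 -348.6    8. ]
z [-0.173 -0.01  -0.985] x [-0.984 -0.041  0.173] q [ 0.176  0.445  0.251  1.805 -0.028  1.058  2.067] F [-0.4  1.   5.4] M [ 0.41 -0.09 -0.01] w 0.698
```

```bash
python3 -m creep '[{"dp":[2,0,-10],"rot":[0,0,0]},{"dp":[4,0,-25],"rot":[0,0,0]},{"dp":[7,0,-40],"rot":[0,0,0]},{"dp":[10,0,-57],"rot":[0,0,0]},{"dp":[13,0,-74],"rot":[0,0,0]},{"dp":[16,0,-91],"rot":[0,0,0]},{"dp":[19,0,-108],"rot":[0,0,0]},{"dp":[22,0,-125],"rot":[0,0,0]},{"dp":[25,0,-142],"rot":[0,0,0]},{"dp":[26,0,-148],"rot":[0,0,0]}]'
cat >> h.py <<'E'
BETA=10.
def leang(phi,xf,z0,y=0,beta=None,s=25.,off=0.):
    b=BETA if beta is None else beta
    p=np.radians(phi); R=Rpitch(phi-b)@FL
    G=np.array([xf,y,z0])+31*np.array([-np.sin(p),0,np.cos(p)])+s*np.array([np.cos(p),0,np.sin(p)])
    d=RC.T@R[:,2]; goal(R,tcpw=c2w(G-6*d))
E
python3 - <<'E'
from h import *
rep();leang(18,-205,60)
s=grab_frame('side');t=grab_frame('top'); crop(s,240,170,440,320,4,'pics/c10.png');crop(t,250,150,410,290,5,'pics/c11.png')
E
```

```text
t: 14.4
tcp_pos: [0.4836, -0.2693, 0.1918]
tool_rot: [[-0.983, -0.07, -0.169], [-0.068, 0.998, -0.016], [0.17, -0.004, -0.985]]
force: [-0.1, -1.0, -1.5]
gripper_width: 0.701
t 14.4 tcp [ 0.4836 -0.2693  0.1918] cab tcp [-191.3 -348.5  185.8] cab tip [-195.5 -348.8  161.2]
z [-0.17  -0.011 -0.985] x [-0.985 -0.041  0.17 ] q [0.153 0.28  0.272 1.675 0.01  1.346 2.058] F [-0.1 -1.  -1.5] M [ 0.11 -0.34  0.03] w 0.701
dp [-27.9 348.5  77.7] rot [-0.005 -0.31   0.042] tcp-> [0.474 0.079 0.109]
```

View pics/c10.png

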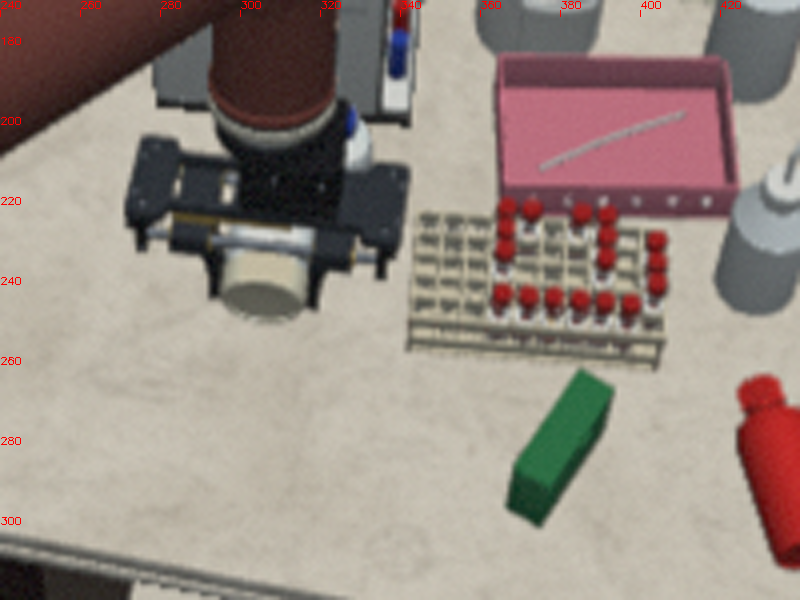

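View pics/c11.png

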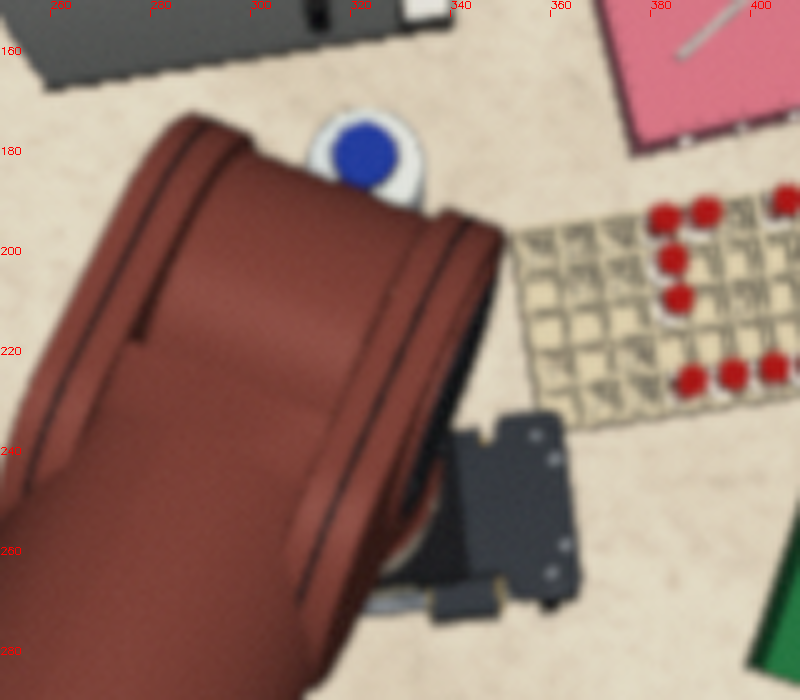

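```bash
python3 -m creep '[{"dp":[-2,30,0],"rot":[0,-0.03,0.004]},{"dp":[-5,66,2],"rot":[-0.001,-0.06,0.008]},{"dp":[-8,102,5],"rot":[-0.002,-0.1,0.012]},{"dp":[-11,138,12],"rot":[-0.002,-0.13,0.016]},{"dp":[-14,174,20],"rot":[-0.003,-0.17,0.02]},{"dp":[-17,210,28],"rot":[-0.003,-0.2,0.025]},{"dp":[-20,246,38],"rot":[-0.004,-0.23,0.03]},{"dp":[-23,282,50],"rot":[-0.004,-0.26,0.034]},{"dp":[-26,318,64],"rot":[-0.005,-0.29,0.038]},{"dp":[-28,348,78],"rot":[-0.005,-0.31,0.042]}]'
python3 - <<'E'
from h import *
rep();leang(18,-205,60);leang(18,-200,8)
s=grab_frame('side');t=grab_frame('top'); crop(s,130,110,290,260,4,'pics/c12.png');crop(t,110,150,270,290,5,'pics/c13.png')
E
```

```text
t: 15.5
tcp_pos: [0.4721, 0.0806, 0.1065]
tool_rot: [[-0.99, -0.029, 0.138], [-0.028, 1.0, 0.005], [-0.138, 0.001, -0.99]]
force: [0.8, -0.6, -2.8]
gripper_width: 0.702
t 15.5 tcp [0.4721 0.0806 0.1065] cab tcp [-193.     1.6  100.5] cab tip [-189.6    1.6   75.7]
z [ 0.138  0.001 -0.99 ] x [-0.99  -0.001 -0.138] q [-0.239  0.031 -0.048  2.139  0.048  0.838  1.283] F [ 0.8 -0.6 -2.8] M [ 0.05  0.17 -0.05] w 0.702
dp [-1.8 -1.6 -2.5] rot [ 0.001 -0.001  0.001] tcp-> [0.474 0.079 0.109]
dp [ 0.5 -1.6 49.7] rot [ 0.001 -0.001  0.001] tcp-> [0.479 0.079 0.057]
```

View pics/c12.png

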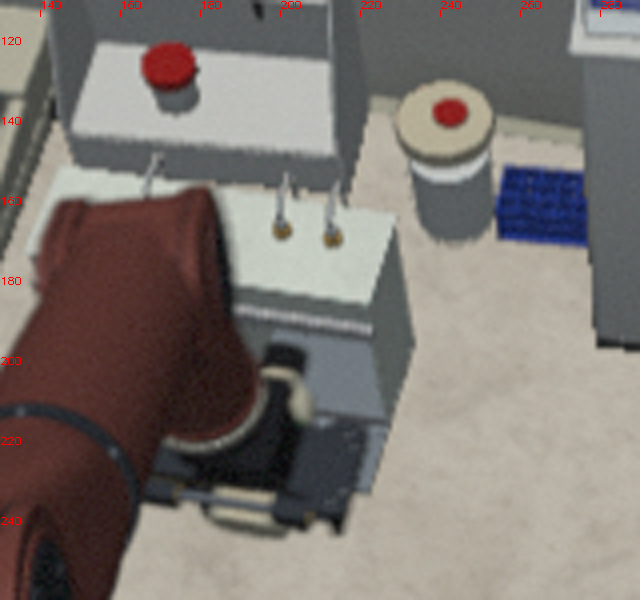

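View pics/c13.png

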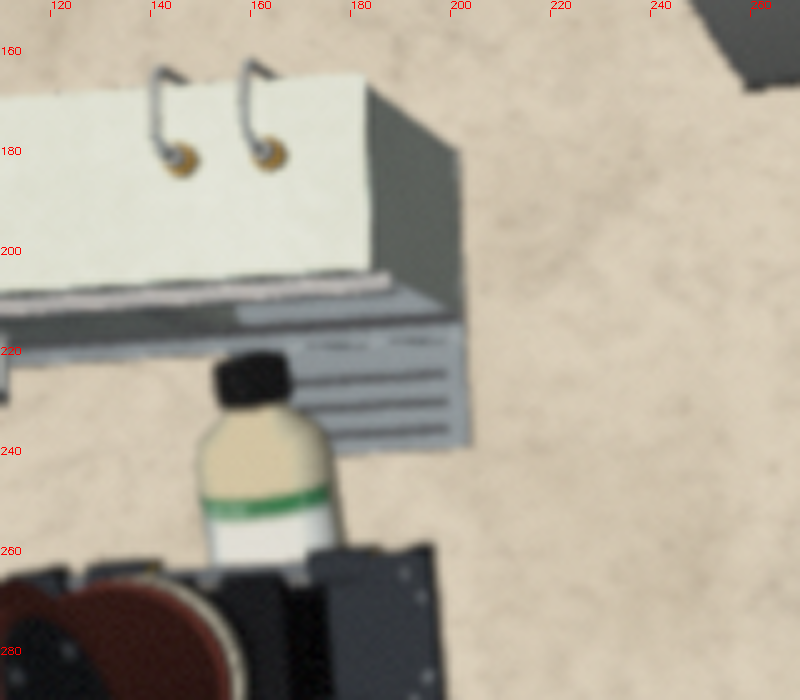

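```bash
cat >> h.py <<'E'
def axpt(dist,beta=None,s0=25.):
    # point on bottle axis at dist from foot, from measured tool pose
    b=np.radians(BETA if beta is None else beta); s=status.get_state(); R=s['tool_rot']
    G=s['tcp_pos']+.008*R[:,2]   # grasp point ~2mm ahead
    ax=-R[:,0]*np.cos(b)-R[:,2]*np.sin(b)*-1
    ax=-R[:,0]*np.cos(b)-R[:,2]*np.sin(b)
    return G+ax*(dist-s0)/1000,ax
E
python3 - <<'E'
from h import *
for b in (10,6,14):
    c,ax=axpt(136,b); c0,_=axpt(146,b)
    print(b,(RC.T@ax).round(3),w2c(c0).round(1),proj('top',[c,c0]).round(1).tolist(),proj('side',[c,c0]).round(1).tolist())
E
```

```text
10 [0.953 0.005 0.304] [-78.3   4.1 127.9] [[161.5, 226.6], [160.8, 222.3]] [[199.3, 201.8], [200.0, 198.7]]
6 [0.972 0.006 0.237] [-76.    4.2 119.8] [[162.6, 226.0], [162.0, 221.7]] [[199.8, 202.7], [200.6, 199.7]]
14 [0.929 0.005 0.37 ] [-81.2   4.1 135.9] [[160.4, 227.4], [159.7, 223.2]] [[198.7, 201.1], [199.4, 198.0]]
```

```bash
python3 -m creep '[{"dp":[0,-1,10],"rot":[0,0,0]},{"dp":[0,-2,20],"rot":[0,0,0]},{"dp":[0,-2,30],"rot":[0,0,0]},{"dp":[0,-3,40],"rot":[0,0,0]},{"dp":[0,-3,48],"rot":[0,0,0]},{"dp":[0,-3,50],"rot":[0,0,0]},{"dp":[0,-3,50],"rot":[0,0,0]},{"dp":[0,-3,50],"rot":[0,0,0]},{"dp":[0,-3,50],"rot":[0,0,0]},{"dp":[0,-3,50],"rot":[0,0,0]}]'
python3 - <<'E'
from h import *
rep();leang(18,-200,8);leang(18,-104,8,-2);leang(30,-88,6,-2)
print(w2c(axpt(146)[0]).round(1),w2c(axpt(0)[0]).round(1))
t=grab_frame('top');crop(t,110,150,270,290,5,'pics/c14.png')
s=grab_frame('side'); crop(s,130,110,290,260,4,'pics/c14s.png')
E
```

```text
t: 16.6
tcp_pos: [0.4775, 0.0798, 0.0559]
tool_rot: [[-0.99, -0.034, 0.135], [-0.033, 0.999, 0.006], [-0.135, 0.001, -0.991]]
force: [-0.3, -0.4, -2.1]
gripper_width: 0.7
t 16.6 tcp [0.4775 0.0798 0.0559] cab tcp [-187.7    0.7   49.9] cab tip [-184.3    0.7   25.1]
z [ 0.135  0.002 -0.991] x [-0.991 -0.006 -0.135] q [-0.238  0.12  -0.045  2.169  0.056  0.722  1.283] F [-0.3 -0.4 -2.1] M [0.08 0.22 0.03] w 0.7
dp [-1.2 -0.7 -1.1] rot [ 0.002 -0.004  0.006] tcp-> [0.479 0.079 0.057]
dp [-96.3  -3.3  11.9] rot [ 0.002 -0.004  0.006] tcp-> [0.575 0.08  0.057]
dp [-103.    -3.3   12.9] rot [ 0.003 -0.214  0.005] tcp-> [0.581 0.08  0.057]
[-71.4   1.3  78.9] [-210.4    0.6   34.4]
```

View pics/c14.png

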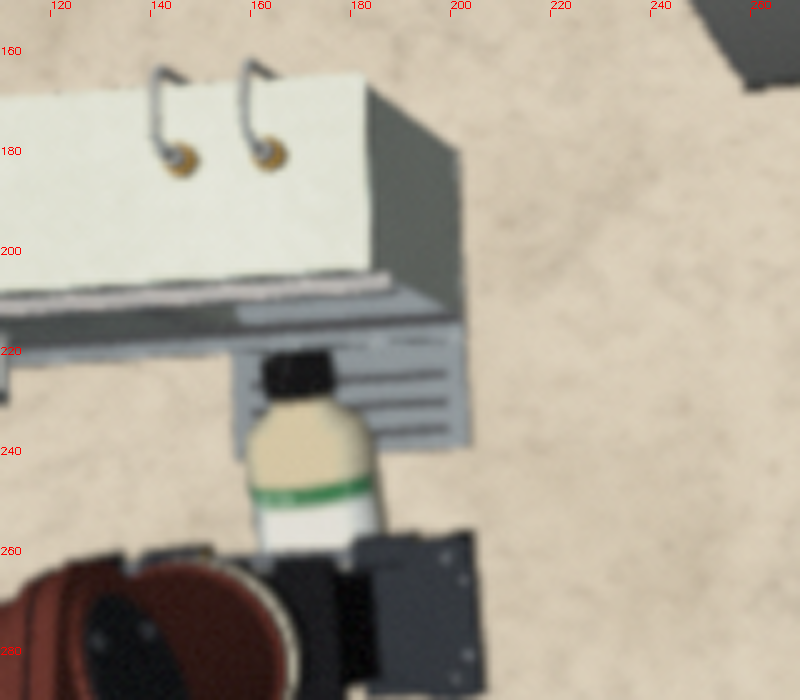

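View pics/c14s.png

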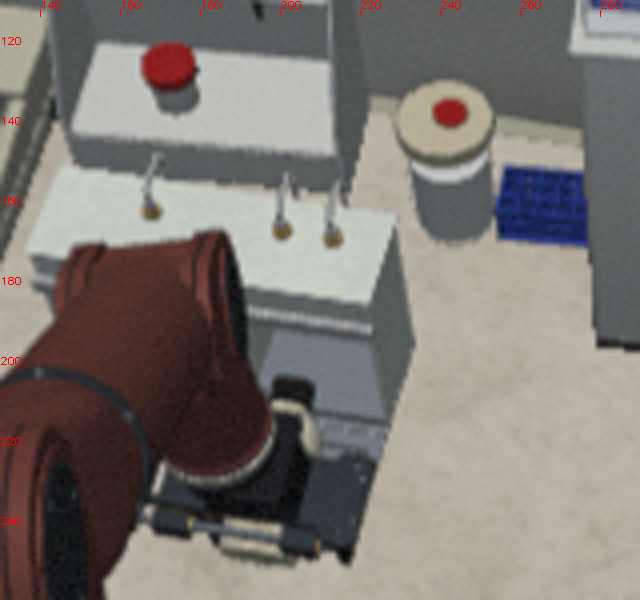

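```bash
python3 -m creep '[{"dp":[-10,-1,1],"rot":[0,0,0]},{"dp":[-20,-2,2],"rot":[0,0,0.003]},{"dp":[-30,-2,3],"rot":[0,0,0.006]},{"dp":[-41,-2,4],"rot":[0,0,0.006]},{"dp":[-52,-3,6],"rot":[0,0,0.006]},{"dp":[-63,-3,7],"rot":[0,0,0.006]},{"dp":[-74,-3,9],"rot":[0,0,0.006]},{"dp":[-84,-3,10],"rot":[0,0,0.006]},{"dp":[-94,-3,12],"rot":[0,0,0.006]},{"dp":[-96,-3,12],"rot":[0,0,0.006]}]'
python3 - <<'E'
from h import *
rep()
print(w2c(axpt(146)[0]).round(1),w2c(axpt(0)[0]).round(1))
leang(30,-88,6,-1);leang(40,-70,5,-1);leang(50,-49,4,-1)
t=grab_frame('top');crop(t,110,150,270,290,5,'pics/c15.png')
s=grab_frame('side'); crop(s,130,110,290,260,4,'pics/c15s.png')
E
```

```text
t: 17.7
tcp_pos: [0.5753, 0.0801, 0.0568]
tool_rot: [[-0.99, -0.028, 0.135], [-0.027, 1.0, 0.006], [-0.135, 0.002, -0.991]]
force: [-0.4, 0.3, -1.9]
gripper_width: 0.703
t 17.7 tcp [0.5753 0.0801 0.0568] cab tcp [-89.8  -1.8  50.8] cab tip [-86.5  -1.7  26. ]
z [ 0.135  0.002 -0.991] x [-0.991  0.    -0.135] q [-0.212  0.292 -0.02   1.951  0.045  0.766  1.337] F [-0.4  0.3 -1.9] M [ 0.06  0.21 -0.04] w 0.703
[26.5 -1.9 79.8] [-112.6   -1.7   35.2]
dp [-5.9  0.8  0.6] rot [ 0.002 -0.214 -0.001] tcp-> [0.581 0.081 0.057]
dp [-15.8   0.8   2.9] rot [ 0.002 -0.388 -0.001] tcp-> [0.591 0.081 0.056]
dp [-28.6   0.8   7. ] rot [ 0.002 -0.563 -0.001] tcp-> [0.605 0.082 0.054]
```

View pics/c15.png

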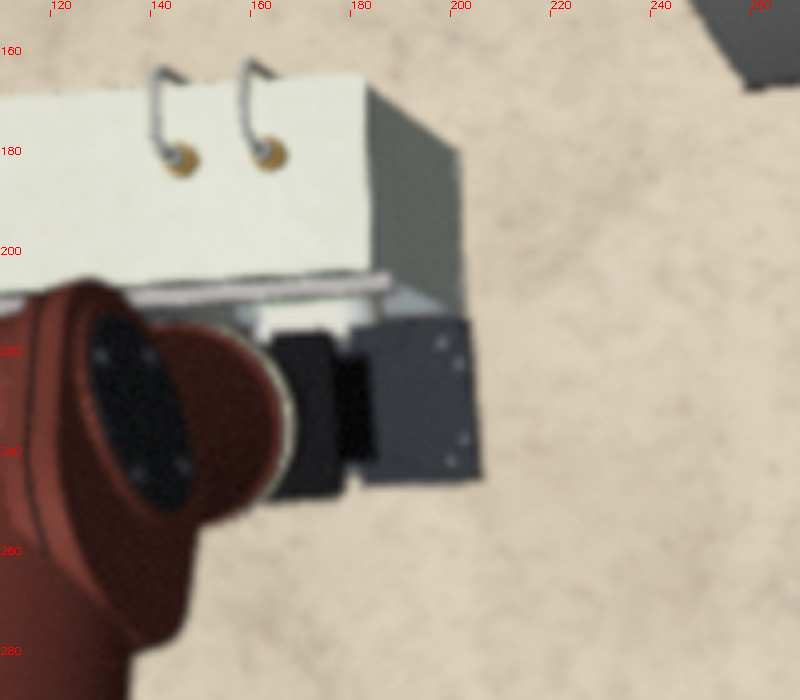

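View pics/c15s.png

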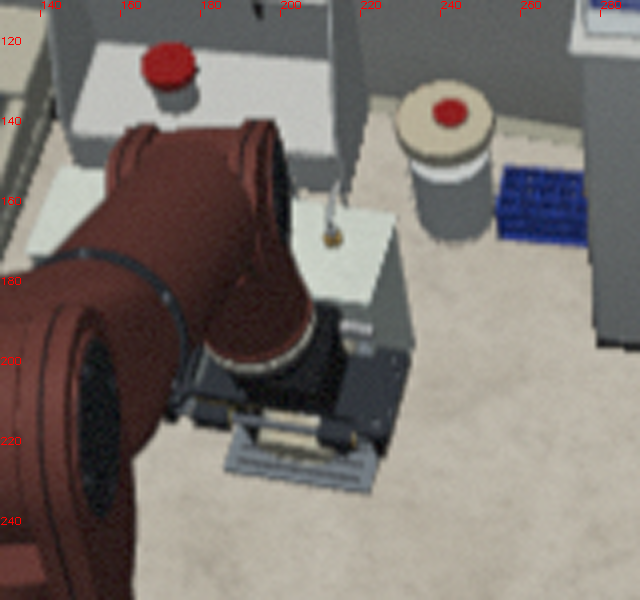

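```bash
python3 -m creep '[{"dp":[-1,1,0],"rot":[0,-0.05,0]},{"dp":[-3,1,0],"rot":[0,-0.11,0]},{"dp":[-4,1,0],"rot":[0,-0.16,0]},{"dp":[-6,1,1],"rot":[0,-0.214,0]},{"dp":[-9,1,1],"rot":[0,-0.27,0]},{"dp":[-12,1,2],"rot":[0,-0.33,0]},{"dp":[-16,1,3],"rot":[0,-0.388,0]},{"dp":[-18,1,4],"rot":[0,-0.42,0]},{"dp":[-20,1,4],"rot":[0,-0.45,0]},{"dp":[-20,1,4],"rot":[0,-0.45,0]}]'
python3 - <<'E'
from h import *
rep()
print(w2c(axpt(146)[0]).round(1),w2c(axpt(0)[0]).round(1))
leang(43.5,-63,4,-1);leang(52,-45,3,-1)
t=grab_frame('top');crop(t,110,150,270,290,5,'pics/c16.png')
s=grab_frame('side'); crop(s,130,110,290,260,4,'pics/c16s.png')
E
```

```text
t: 18.8
tcp_pos: [0.5933, 0.0819, 0.0547]
tool_rot: [[-0.834, -0.029, 0.551], [-0.024, 1.0, 0.017], [-0.551, 0.001, -0.834]]
force: [0.1, -0.1, -2.7]
gripper_width: 0.706
t 18.8 tcp [0.5933 0.0819 0.0547] cab tcp [-71.9  -0.5  48.7] cab tip [-58.1  -0.5  27.8]
z [ 0.551  0.002 -0.834] x [-0.834 -0.    -0.551] q [-0.537  0.167  0.257  2.28   0.657  0.169  0.684] F [ 0.1 -0.1 -2.7] M [0.06 0.89 0.02] w 0.706
[ 20.4  -0.5 125.2] [-85.6  -0.5  24.8]
dp [-2.  -0.5  1.3] rot [ 0.002 -0.001  0.   ] tcp-> [0.596 0.081 0.055]
dp [-10.2  -0.5   9.7] rot [ 0.002 -0.149  0.   ] tcp-> [0.607 0.082 0.052]
```

View pics/c16.png

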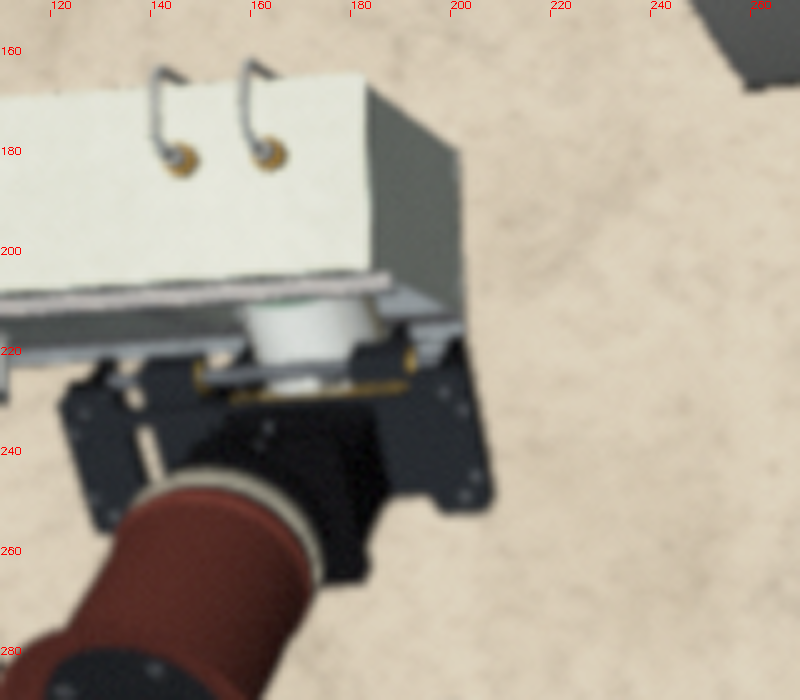

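View pics/c16s.png

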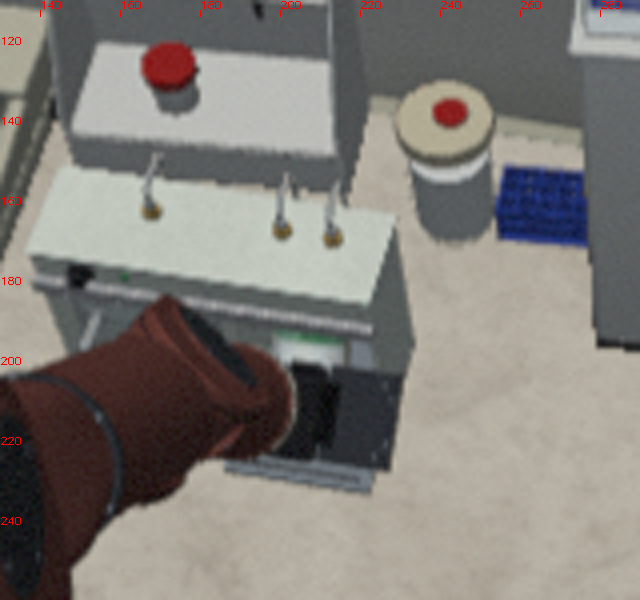

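```bash
python3 -m creep '[{"dp":[-1,0,1],"rot":[0,-0.015,0]},{"dp":[-2,0,2],"rot":[0,-0.03,0]},{"dp":[-3,0,3],"rot":[0,-0.05,0]},{"dp":[-4,0,4],"rot":[0,-0.07,0]},{"dp":[-6,0,6],"rot":[0,-0.09,0]},{"dp":[-8,0,8],"rot":[0,-0.11,0]},{"dp":[-9,0,9],"rot":[0,-0.13,0]},{"dp":[-10,0,9],"rot":[0,-0.149,0]},{"dp":[-10,0,9],"rot":[0,-0.149,0]},{"dp":[-10,0,9],"rot":[0,-0.149,0]}]'
python3 - <<'E'
from h import *
rep()
print(w2c(axpt(146)[0]).round(1),w2c(axpt(0)[0]).round(1))
leang(52,-42,1,-1)
t=grab_frame('top');crop(t,110,150,270,290,5,'pics/c17.png')
E
```

```text
t: 19.9
tcp_pos: [0.6077, 0.082, 0.0536]
tool_rot: [[-0.743, -0.028, 0.669], [-0.02, 1.0, 0.02], [-0.669, 0.002, -0.743]]
force: [-0.4, 0.7, -2.9]
gripper_width: 0.702
t 19.9 tcp [0.6077 0.082  0.0536] cab tcp [-57.4  -0.8  47.6] cab tip [-40.7  -0.7  29. ]
z [ 0.669  0.001 -0.743] x [-0.743  0.001 -0.669] q [-0.477  0.195  0.175  2.347  2.17   0.191 -0.839] F [-0.4  0.7 -2.9] M [ 0.07  1.04 -0.02] w 0.702
[ 22.4  -0.9 137. ] [-67.4  -0.7  21.9]
dp [ 0.5 -0.2  4. ] rot [ 0.001  0.    -0.001] tcp-> [0.61  0.082 0.05 ]
```

View pics/c17.png

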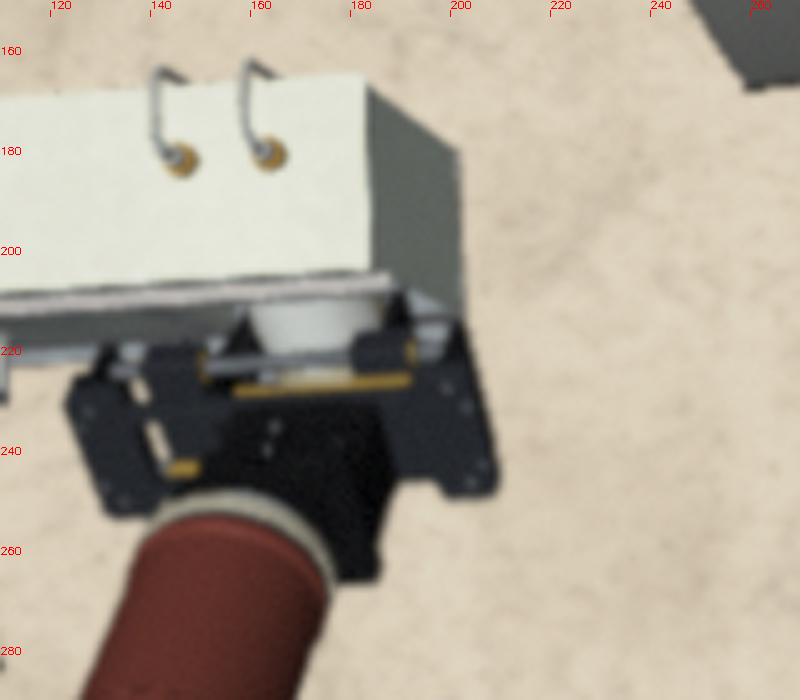

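```bash
python3 -m creep '[{"dp":[0,0,1],"rot":[0,0,0]},{"dp":[0,0,2],"rot":[0,0,0]},{"dp":[0,0,3],"rot":[0,0,0]},{"dp":[0,0,4],"rot":[0,0,0]},{"dp":[0,0,4],"rot":[0,0,0]},{"dp":[0,0,4],"rot":[0,0,0]},{"dp":[0,0,4],"rot":[0,0,0]},{"dp":[0,0,4],"rot":[0,0,0]},{"dp":[0,0,4],"rot":[0,0,0]},{"dp":[0,0,4],"rot":[0,0,0]}]'
python3 - <<'E'
from h import *
rep()
print(w2c(axpt(146)[0]).round(1),w2c(axpt(0)[0]).round(1))
E
```

```text
t: 20.95
tcp_pos: [0.6104, 0.0818, 0.0506]
tool_rot: [[-0.743, -0.028, 0.669], [-0.019, 1.0, 0.02], [-0.669, 0.002, -0.743]]
force: [-1.2, 0.6, -2.0]
gripper_width: 0.702
t 20.95 tcp [0.6104 0.0818 0.0506] cab tcp [-54.7  -1.   44.6] cab tip [-38.  -1.  26.]
z [ 0.669  0.001 -0.743] x [-0.743  0.001 -0.669] q [-0.465  0.207  0.165  2.342  2.196  0.194 -0.866] F [-1.2  0.6 -2. ] M [0.11 1.14 0.09] w 0.702
[ 25.1  -1.2 134. ] [-64.8  -1.   18.9]
```

```bash
python3 -m creep '[{"dp":[0,0,0],"rot":[0,0,0]},{"dp":[0,0,0],"rot":[0,0,0]},{"dp":[0,0,0],"rot":[0,0,0]},{"dp":[0,0,0],"rot":[0,0,0]},{"dp":[0,0,0],"rot":[0,0,0]},{"dp":[0,0,0],"rot":[0,0,0]},{"dp":[0,0,-1],"rot":[0,0,0]},{"dp":[0,0,-2],"rot":[0,0,0]},{"dp":[0,0,-4],"rot":[0,0,0]},{"dp":[0,0,-6],"rot":[0,0,0]}]' 0.19 20
python3 - <<'E'
from h import *
rep()
t=grab_frame('top');crop(t,110,150,270,290,5,'pics/c18.png')
s=grab_frame('side'); crop(s,130,110,290,260,4,'pics/c18s.png')
E
```

```text
t: 21.95
tcp_pos: [0.6063, 0.0816, 0.0551]
tool_rot: [[-0.743, -0.028, 0.668], [-0.019, 1.0, 0.02], [-0.669, 0.002, -0.743]]
force: [-0.3, -0.7, 0.4]
gripper_width: 0.809
t 21.95 tcp [0.6063 0.0816 0.0551] cab tcp [-58.9  -1.1  49.1] cab tip [-42.2  -1.1  30.6]
z [ 0.669  0.001 -0.743] x [-0.743  0.001 -0.669] q [-0.492  0.189  0.19   2.35   2.152  0.188 -0.823] F [-0.3 -0.7  0.4] M [ 0.14  0.72 -0.03] w 0.809
```

View pics/c18.png

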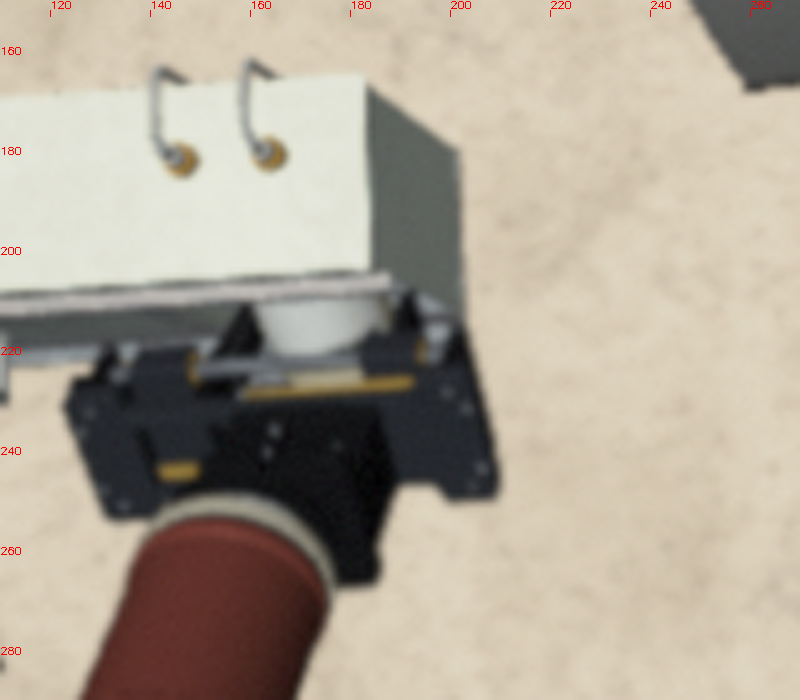

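View pics/c18s.png

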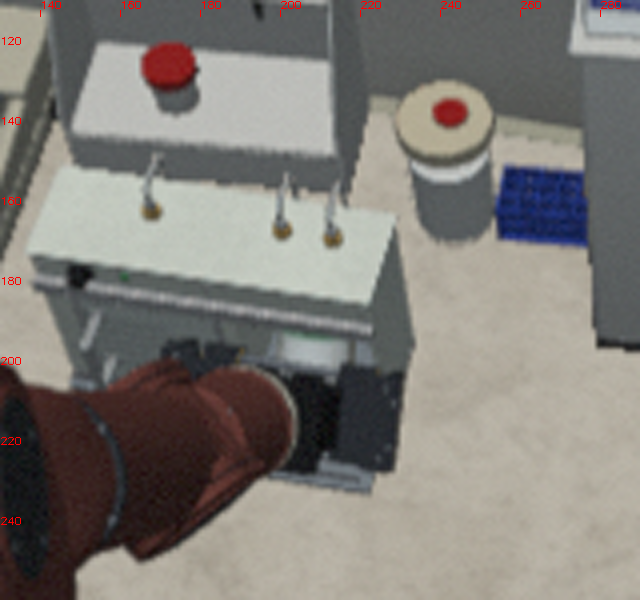

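```bash
python3 -m creep '[{"dp":[0,0,-4],"rot":[0,0,0]},{"dp":[0,0,-10],"rot":[0,0,0]},{"dp":[0,0,-16],"rot":[0,0,0]},{"dp":[0,0,-22],"rot":[0,0,0]},{"dp":[0,0,-28],"rot":[0,0,0]},{"dp":[0,0,-35],"rot":[0,0,0]},{"dp":[0,0,-42],"rot":[0,0,0]},{"dp":[0,0,-50],"rot":[0,0,0]},{"dp":[0,0,-58],"rot":[0,0,0]},{"dp":[0,0,-64],"rot":[0,0,0]}]'
python3 - <<'E'
from h import *
rep()
t=grab_frame('top');crop(t,110,150,270,290,5,'pics/c19.png')
s=grab_frame('side'); crop(s,130,110,290,260,4,'pics/c19s.png')
E
```

```text
t: 23.05
tcp_pos: [0.5632, 0.0808, 0.1033]
tool_rot: [[-0.743, -0.028, 0.669], [-0.02, 1.0, 0.02], [-0.669, 0.002, -0.743]]
force: [-0.1, 0.3, 0.5]
gripper_width: 0.806
t 23.05 tcp [0.5632 0.0808 0.1033] cab tcp [-102.    -0.8   97.3] cab tip [-85.2  -0.7  78.7]
z [ 0.669  0.001 -0.743] x [-0.743  0.001 -0.669] q [-0.105  0.01  -0.243  2.397  1.446  0.215 -0.114] F [-0.1  0.3  0.5] M [ 0.09  0.65 -0.01] w 0.806
```

View pics/c19.png

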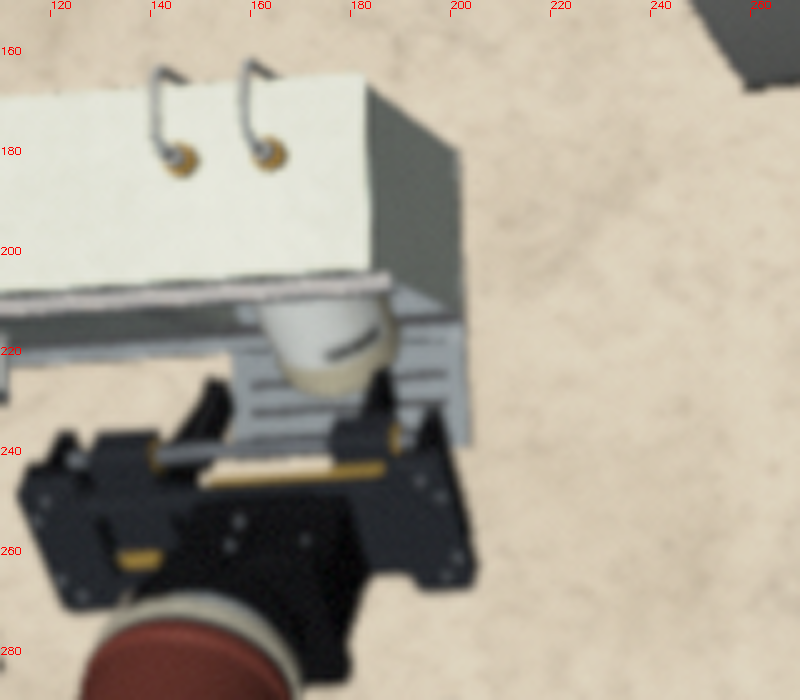

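View pics/c19s.png

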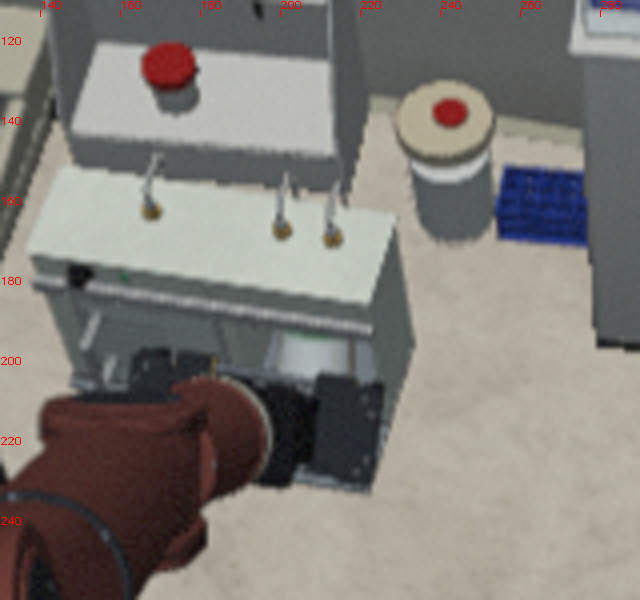

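```bash
cat >> h.py <<'E'
def footcirc(phi,xf,y,z0=0,yaw=0,d=0):
    p=np.radians(phi); fc=np.array([xf,y,z0])+31*np.array([-np.sin(p),0,np.cos(p)])+d*np.array([np.cos(p),0,np.sin(p)])
    th=np.linspace(0,2*np.pi,60)
    pts=[fc+31*(np.cos(t)*np.array([np.sin(p),0,-np.cos(p)])+np.sin(t)*np.array([0,1,0])) for t in th]
    return np.array([c2w(q) for q in pts])
E
python3 - <<'E'
from h import *
im=cv2.imread('pics/c19.png'); 
for phi,xf,col in((52,-42,(0,0,255)),(48,-44,(255,0,0))):
  for d in (0,60):
    for p in proj('top',footcirc(phi,xf,-1,d=d)): cv2.circle(im,(int((p[0]-110)*5),int((p[1]-150)*5)),1,col,-1)
cv2.imwrite('pics/c19o.png',im)
E
```

```text
(no output)
```

View pics/c19o.png

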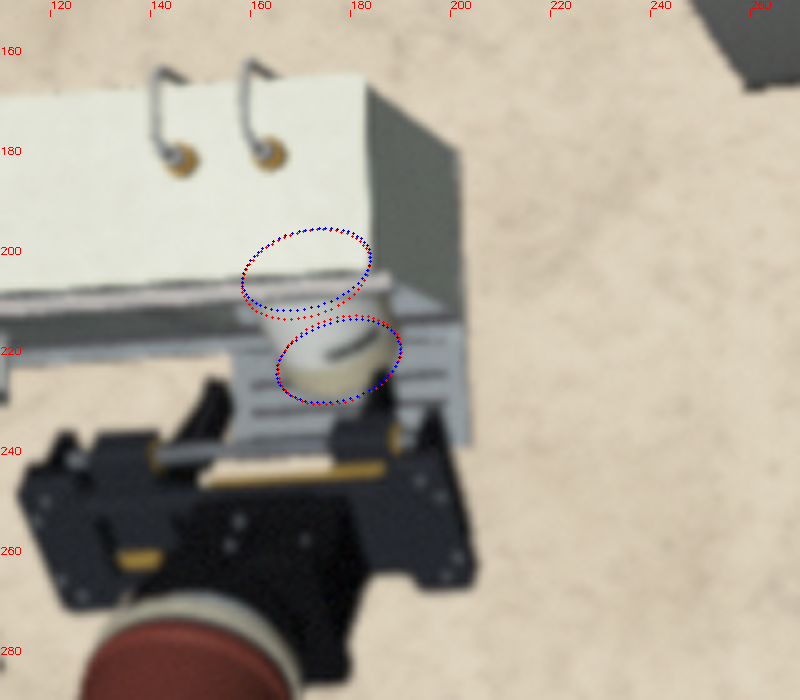

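```bash
python3 -m creep '[{"dp":[0,0,-3],"rot":[0,0,0]},{"dp":[0,0,-3],"rot":[0,0,0]},{"dp":[0,0,-3],"rot":[0,0,0]},{"dp":[0,0,-3],"rot":[0,0,0]},{"dp":[3,0,-2],"rot":[0,0,0]},{"dp":[7,0,0],"rot":[0,0,0]},{"dp":[11,0,3],"rot":[0,0,0]},{"dp":[15,0,6],"rot":[0,0,0]},{"dp":[19,0,10],"rot":[0,0,0]},{"dp":[23,0,14],"rot":[0,0,0]}]' 0.54 30
python3 - <<'E'
from h import *
rep()
for a,t in ((50,(-85,0,48)),(55,(-75,0,42)),(60,(-52,0,28)),(63,(-35,0,19)),(65,(-21,0,14))): goal(Rpitch(a)@FL,tipc=t)
t=grab_frame('top');crop(t,110,150,270,290,5,'pics/c20.png')
s=grab_frame('side'); crop(s,130,110,290,260,4,'pics/c20s.png')
E
```

```text
t: 24.15
tcp_pos: [0.556, 0.0798, 0.0778]
tool_rot: [[-0.742, -0.026, 0.67], [-0.018, 1.0, 0.019], [-0.67, 0.002, -0.742]]
force: [-0.8, -0.3, -0.8]
gripper_width: 0.458
t 24.15 tcp [0.556  0.0798 0.0778] cab tcp [-109.2   -1.6   71.8] cab tip [-92.5  -1.6  53.2]
z [ 0.67   0.001 -0.742] x [-0.742  0.002 -0.67 ] q [ 0.703  0.15  -1.063  2.398  1.755  0.321 -0.354] F [-0.8 -0.3 -0.8] M [ 0.09  0.71 -0.01] w 0.458
dp [1.4 1.6 9.1] rot [ 0.    -0.138 -0.003] tcp-> [0.561 0.081 0.07 ]
dp [ 0.2  1.6 20.7] rot [ 0.    -0.225 -0.003] tcp-> [0.57  0.082 0.062]
dp [-5.4  1.6 47.1] rot [ 0.    -0.313 -0.003] tcp-> [0.591 0.082 0.047]
dp [-10.8   1.6  65.6] rot [ 0.    -0.365 -0.003] tcp-> [0.608 0.083 0.036]
dp [-17.    1.6  79. ] rot [ 0.    -0.4   -0.003] tcp-> [0.621 0.083 0.031]
```

View pics/c20.png

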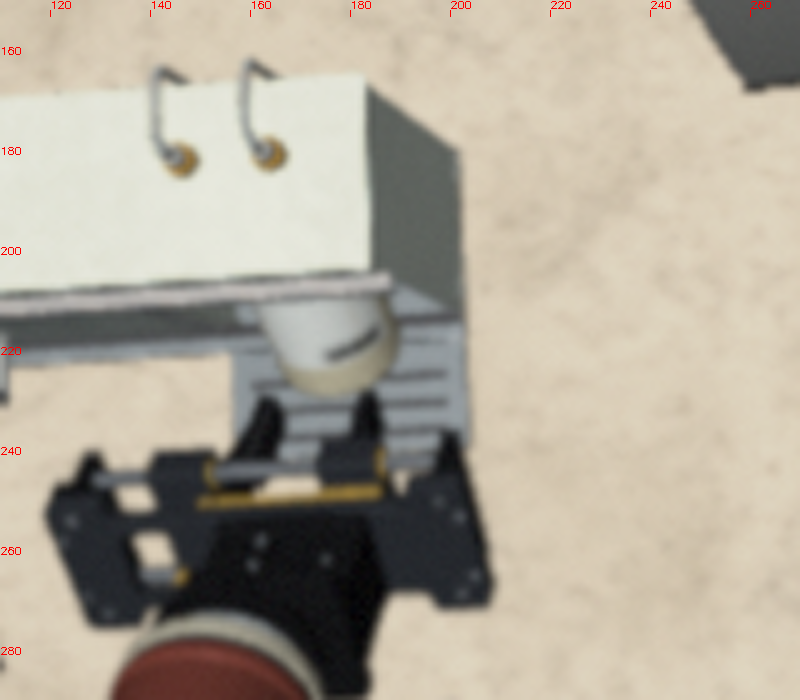

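```bash
python3 -c "
from h import *
print(proj('top',[c2w((-91,y,38)) for y in (-6,-3,0,3)]).round(1).tolist(), proj('top',[c2w((-92,-1.6,53))]).round(1))
c=footcirc(52,-42,0);p=proj('top',c);print(p[:,0].min(),p[:,0].max())
c=footcirc(54,-39,-3);p=proj('top',c);print(p[:,0].min(),p[:,0].max(),p[:,1].max())
"
```

```text
[[177.9, 230.9], [176.7, 231.0], [175.5, 231.0], [174.3, 231.1]] [[174.2 230.9]]
165.26599994011724 189.85994471395608
166.54107019358085 191.07795730492788 230.31111710259987
```

```bash
python3 -m creep '[{"dp":[1,-1,4],"rot":[0,-0.06,0]},{"dp":[1,-1,9],"rot":[0,-0.13,0]},{"dp":[1,-1,13],"rot":[0,-0.17,0]},{"dp":[0,-1,17],"rot":[0,-0.2,0]},{"dp":[0,-1,21],"rot":[0,-0.225,0]},{"dp":[-1,-1,25],"rot":[0,-0.24,0]},{"dp":[-1,-1,29],"rot":[0,-0.26,0]},{"dp":[-2,-1,33],"rot":[0,-0.27,0]},{"dp":[-3,-1,36],"rot":[0,-0.28,0]},{"dp":[-3,-1,36],"rot":[0,-0.28,0]}]'
python3 - <<'E'
from h import *
rep()
for a,t in ((60,(-52,-2,28)),(63,(-35,-2,19)),(65,(-21,-2,14))): goal(Rpitch(a)@FL,tipc=t)
t=grab_frame('top');crop(t,110,150,270,290,5,'pics/c21.png')
s=grab_frame('side'); crop(s,130,110,290,260,4,'pics/c21s.png')
E
```

```text
t: 25.25
tcp_pos: [0.6187, 0.0891, 0.0479]
tool_rot: [[-0.55, -0.019, 0.835], [-0.013, 1.0, 0.015], [-0.835, -0.003, -0.55]]
force: [-0.7, -0.7, -0.8]
gripper_width: 0.46
t 25.25 tcp [0.6187 0.0891 0.0479] cab tcp [-46.3   5.9  41.9] cab tip [-25.4   5.7  28.2]
z [ 0.835 -0.009 -0.55 ] x [-0.55   0.003 -0.835] q [ 0.834  0.863 -1.298  2.398  2.407  1.04  -0.486] F [-0.7 -0.7 -0.8] M [0.08 1.07 0.03] w 0.46
dp [ 16.2  -8.2 -22. ] rot [-0.009 -0.059 -0.002] tcp-> [0.592 0.08  0.047]
dp [15.7 -8.  -2.8] rot [-0.009 -0.111 -0.002] tcp-> [0.608 0.081 0.036]
dp [13.  -7.9 11.8] rot [-0.009 -0.146 -0.002] tcp-> [0.622 0.081 0.031]
```

View pics/c21.png

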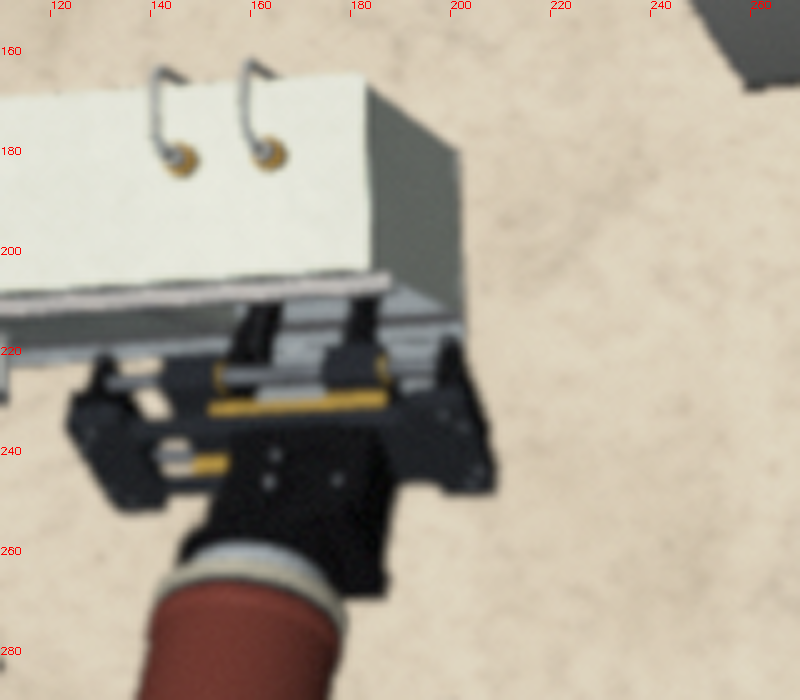

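View pics/c21s.png

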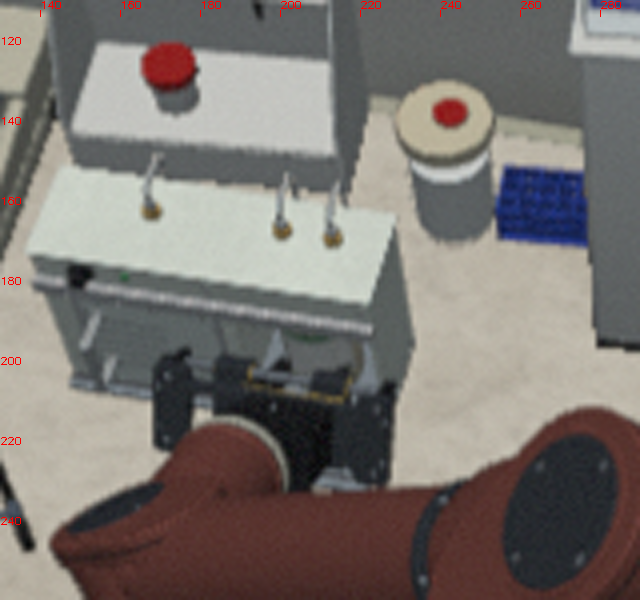

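```bash
python3 - <<'E'
from h import *
t=grab_frame('top');s=grab_frame('side');cv2.imwrite('pics/t22.png',t[:,:,::-1]);cv2.imwrite('pics/s22.png',s[:,:,::-1])
crop(s,180,170,260,240,10,'pics/c22s.png')
E
```

```text
(no output)
```

View pics/t22.png

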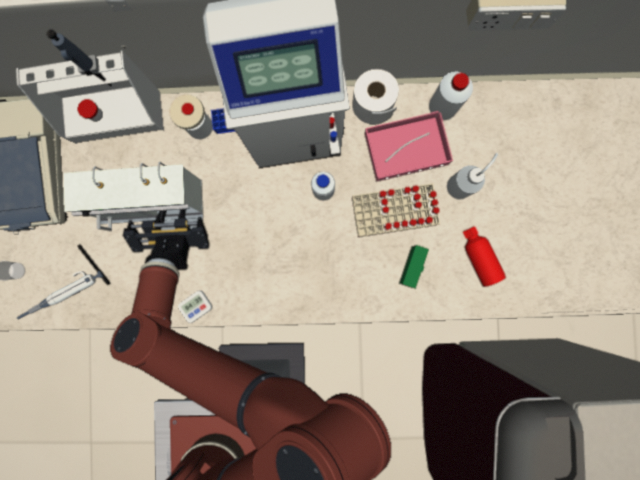

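View pics/s22.png

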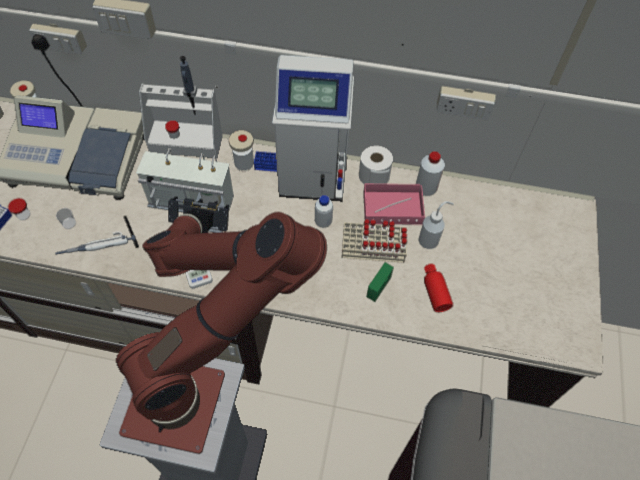

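View pics/c22s.png

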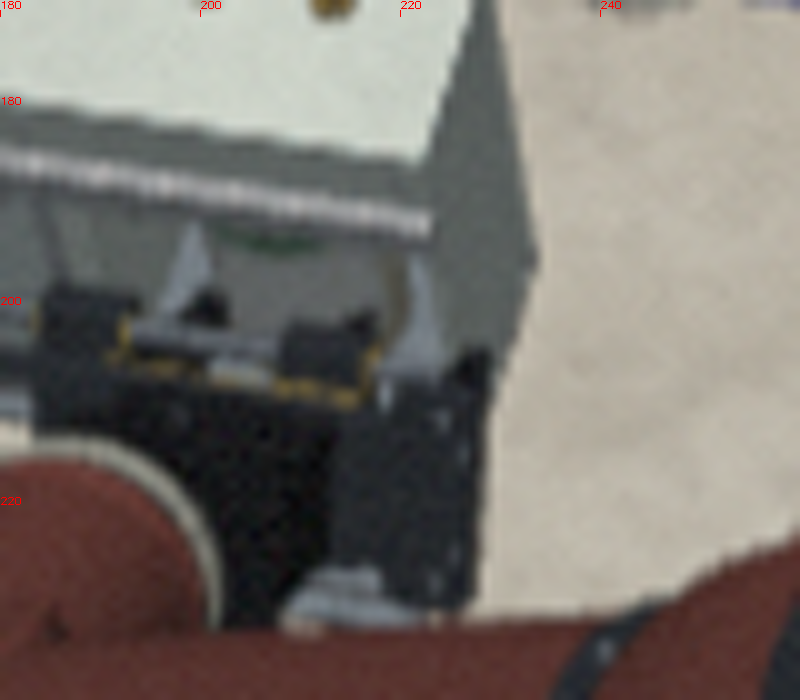

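```bash
python3 - <<'E'
from h import *
im=cv2.imread('pics/c22s.png')
for phi,col in((90,(0,0,255)),(78,(255,0,0)),(66,(0,255,255))):
    xf=39-126*np.cos(np.radians(phi))
    for d in (0,84,89):
      for p in proj('side',footcirc(phi,xf,-2,d=d)):
        cv2.circle(im,(int((p[0]-180)*10),int((p[1]-170)*10)),2,col,-1)
cv2.imwrite('pics/c22o.png',im)
E
```

```text
(no output)
```

View pics/c22o.png

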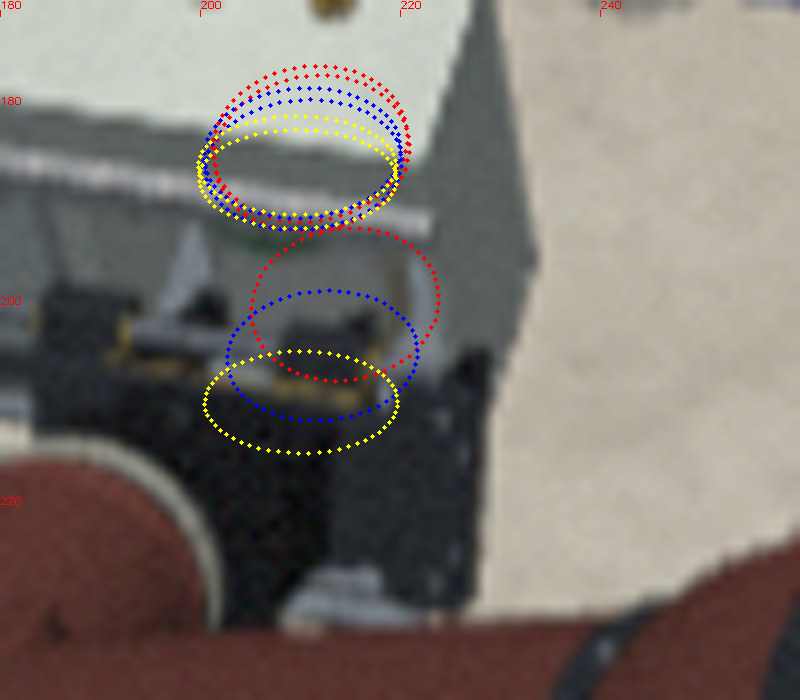

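```bash
python3 - <<'E'
from h import *
for a,t in ((54,(-35,5,36)),(50,(-50,5,43)),(46,(-62,4,50)),(42,(-75,3,60)),(35,(-88,0,75))): goal(Rpitch(a)@FL,tipc=t)
E
```

```text
dp [  0.1  -0.6 -11.5] rot [-0.009  0.05  -0.003] tcp-> [0.61  0.088 0.057]
dp [  0.7  -0.7 -27.8] rot [-0.009  0.119 -0.004] tcp-> [0.596 0.087 0.065]
dp [ -0.3  -1.9 -41.4] rot [-0.009  0.189 -0.004] tcp-> [0.585 0.086 0.073]
dp [ -3.2  -3.  -57.3] rot [-0.009  0.259 -0.004] tcp-> [0.573 0.085 0.085]
dp [-11.6  -6.1 -75.4] rot [-0.009  0.381 -0.005] tcp-> [0.563 0.082 0.101]
```

```bash
python3 -m creep '[{"dp":[0,0,-4],"rot":[0,0.02,0]},{"dp":[0,0,-8],"rot":[0,0.035,0]},{"dp":[0,0,-12],"rot":[-0.004,0.055,0]},{"dp":[0,0,-16],"rot":[-0.006,0.07,0]},{"dp":[0,-1,-20],"rot":[-0.009,0.09,0]},{"dp":[0,-1,-24],"rot":[-0.009,0.105,0]},{"dp":[0,-1,-28],"rot":[-0.009,0.12,0]},{"dp":[0,-1,-32],"rot":[-0.009,0.145,0]},{"dp":[0,-2,-37],"rot":[-0.009,0.17,0]},{"dp":[0,-2,-41],"rot":[-0.009,0.19,0]}]'
python3 - <<'E'
from h import *
rep()
for a,t in ((46,(-62,4,50)),(42,(-75,3,60)),(35,(-88,0,75)),(30,(-120,0,120))): goal(Rpitch(a)@FL,tipc=t)
s=grab_frame('side');crop(s,180,170,260,240,10,'pics/c23s.png')
E
```

```text
t: 26.45
tcp_pos: [0.5853, 0.086, 0.0738]
tool_rot: [[-0.695, -0.025, 0.719], [-0.016, 1.0, 0.02], [-0.719, 0.002, -0.695]]
force: [-0.3, -0.2, -0.1]
gripper_width: 0.461
t 26.45 tcp [0.5853 0.086  0.0738] cab tcp [-79.7   3.9  67.8] cab tip [-61.7   3.9  50.4]
z [ 0.719 -0.    -0.695] x [-0.695  0.003 -0.719] q [ 0.875  0.42  -1.298  2.374  1.96   0.587 -0.401] F [-0.3 -0.2 -0.1] M [ 0.1   0.75 -0.07] w 0.461
dp [0.5 0.1 0.1] rot [-0.    -0.    -0.003] tcp-> [0.585 0.086 0.073]
dp [  0.6  -0.9 -16.2] rot [-0.     0.069 -0.003] tcp-> [0.573 0.085 0.085]
dp [ -4.2  -3.9 -35.5] rot [-0.     0.192 -0.003] tcp-> [0.563 0.082 0.101]
dp [-16.5  -3.8 -89.3] rot [ 0.     0.279 -0.003] tcp-> [0.533 0.081 0.148]
```

View pics/c23s.png

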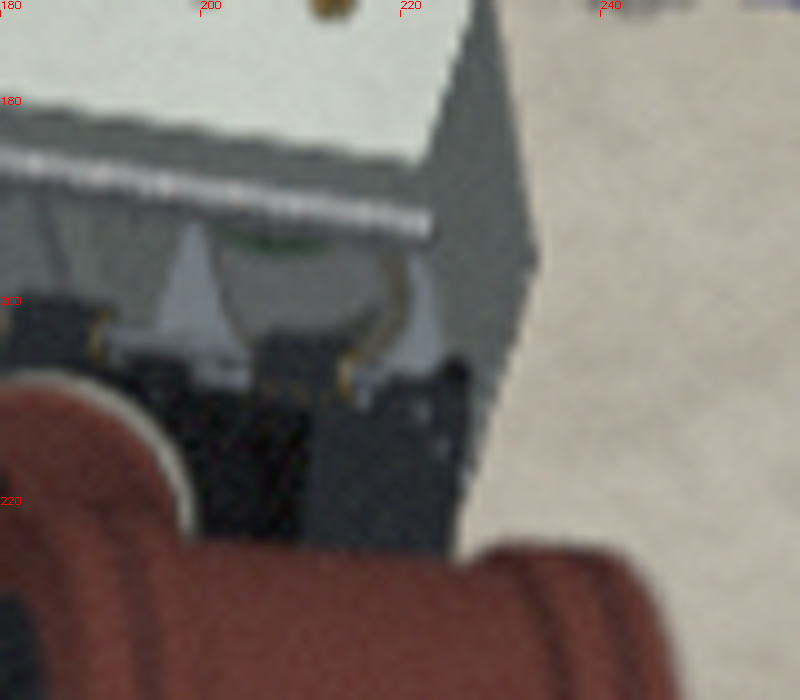

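```bash
python3 -m creep '[{"dp":[0,0,-8],"rot":[0,0.03,0]},{"dp":[0,-1,-16],"rot":[0,0.07,0]},{"dp":[-2,-2,-25],"rot":[0,0.13,0]},{"dp":[-4,-4,-35],"rot":[0,0.19,0]},{"dp":[-6,-4,-45],"rot":[0,0.21,0]},{"dp":[-8,-4,-56],"rot":[0,0.23,0]},{"dp":[-11,-4,-67],"rot":[0,0.25,0]},{"dp":[-14,-4,-78],"rot":[0,0.27,0]},{"dp":[-16,-4,-89],"rot":[0,0.28,0]},{"dp":[-16,-4,-89],"rot":[0,0.28,0]}]'
python3 - <<'E'
from h import *
rep()
t=grab_frame('top');crop(t,110,150,270,290,5,'pics/c24.png')
s=grab_frame('side');im=crop(s,180,170,260,240,10,'pics/c24s.png')
E
```

```text
t: 27.5
tcp_pos: [0.5322, 0.0801, 0.1482]
tool_rot: [[-0.867, -0.025, 0.498], [-0.021, 1.0, 0.013], [-0.498, 0.001, -0.867]]
force: [-0.5, -0.7, -1.3]
gripper_width: 0.461
t 27.5 tcp [0.5322 0.0801 0.1482] cab tcp [-133.    -0.5  142.2] cab tip [-120.5   -0.6  120.5]
z [ 0.498 -0.001 -0.867] x [-0.867  0.003 -0.498] q [ 0.945 -0.14  -1.171  2.23  -0.033  0.456  1.365] F [-0.5 -0.7 -1.3] M [0.02 0.51 0.02] w 0.461
```

View pics/c24.png

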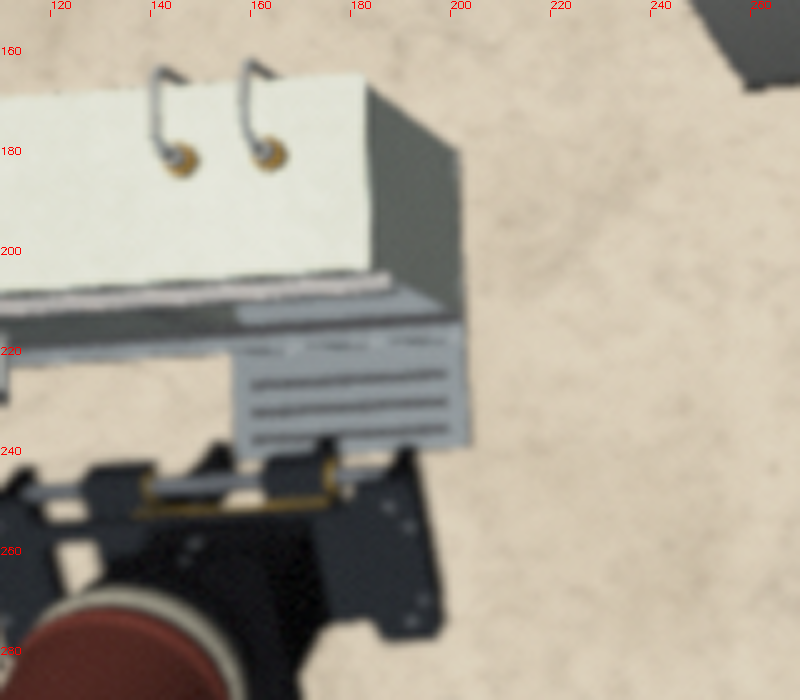

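View pics/c24s.png

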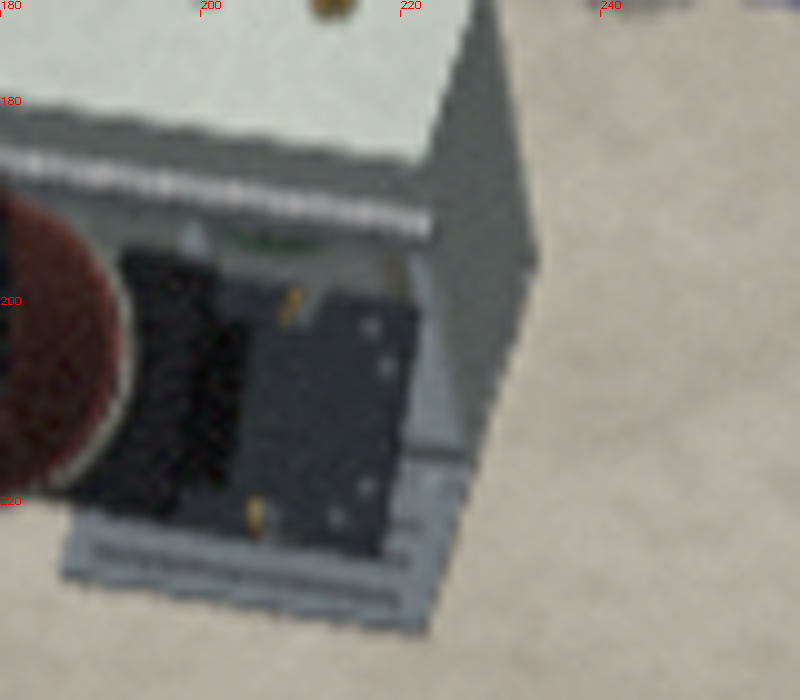

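```bash
python3 -m creep '[{"dp":[0,20,-5],"rot":[0,0,0]},{"dp":[0,42,-10],"rot":[0,0,0]},{"dp":[0,64,-15],"rot":[0,0,0]},{"dp":[0,86,-20],"rot":[0,0,0]},{"dp":[0,108,-20],"rot":[0,0,0]},{"dp":[0,130,-20],"rot":[0,0,0]},{"dp":[0,152,-20],"rot":[0,0,0]},{"dp":[0,174,-20],"rot":[0,0,0]},{"dp":[0,195,-20],"rot":[0,0,0]},{"dp":[0,210,-20],"rot":[0,0,0]}]' 1 30
python3 - <<'E'
from h import *
rep()
for a,t in ((30,(-74,205,55)),): goal(Rpitch(a)@FL,tipc=t)
s=grab_frame('side');crop(s,170,160,250,240,9,'pics/c25s.png')
im=cv2.imread('pics/c25s.png')
for d,col in ((0,(0,0,255)),(84,(255,0,0))):
  for p in proj('side',footcirc(90,35,2,d=d)): cv2.circle(im,(int((p[0]-170)*9),int((p[1]-160)*9)),2,col,-1)
cv2.imwrite('pics/c25o.png',im)
E
```

```text
t: 28.6
tcp_pos: [0.5183, 0.2926, 0.1667]
tool_rot: [[-0.864, -0.027, 0.503], [-0.023, 1.0, 0.014], [-0.503, 0.001, -0.864]]
force: [0.2, -0.6, 0.0]
gripper_width: 0.002
t 28.6 tcp [0.5183 0.2926 0.1667] cab tcp [-140.9  212.2  160.7] cab tip [-128.3  212.2  139.1]
z [ 0.503  0.    -0.864] x [-0.864  0.001 -0.503] q [ 0.393  0.209 -1.259  2.045  0.83   0.812  0.251] F [ 0.2 -0.6  0. ] M [0.07 0.43 0.03] w 0.002
dp [ -4.7  -7.2 100. ] rot [ 0.     0.004 -0.001] tcp-> [0.573 0.287 0.083]
```

View pics/c25o.png

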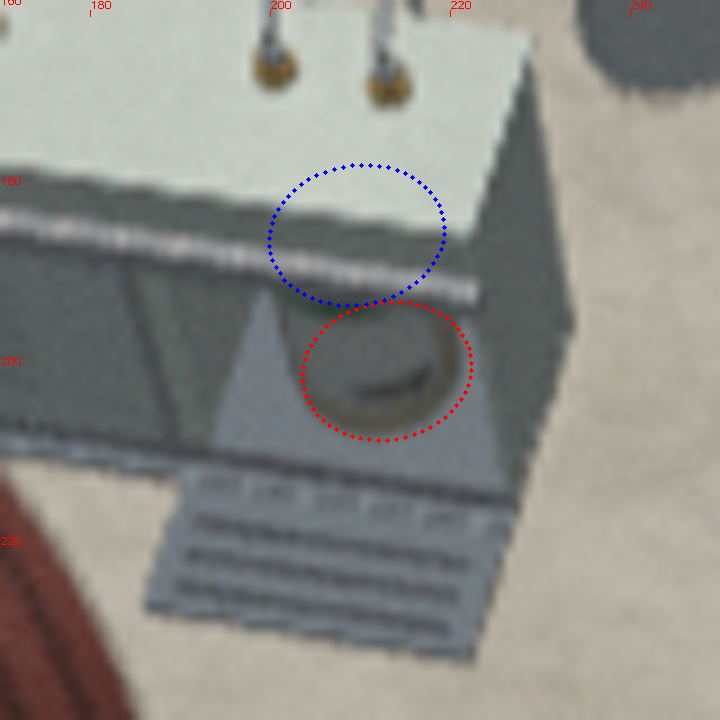

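View pics/c25s.png

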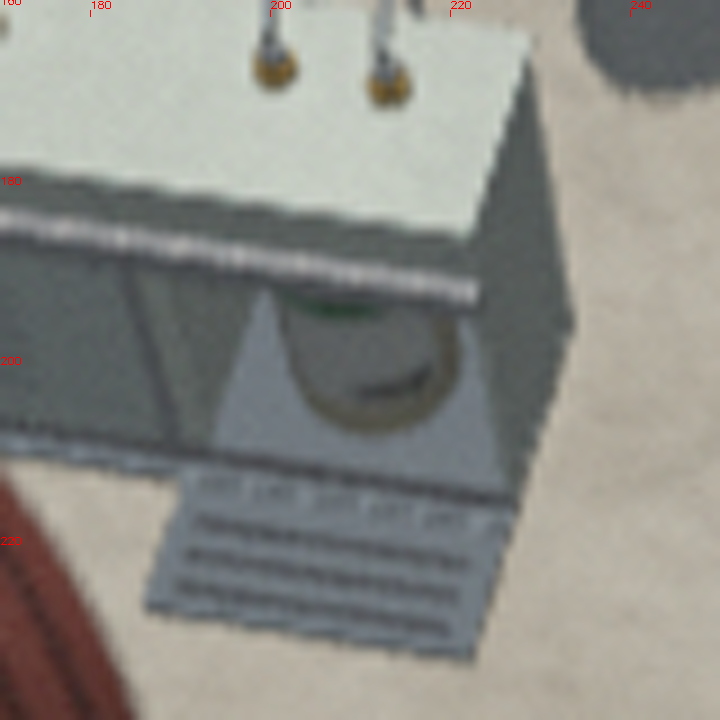

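```bash
python3 - <<'E'
from h import *
for t in ((-103,167,116),(-68,167,55)): goal(Rpitch(30)@FL,tipc=t)
E
python3 -m creep '[{"dp":[0,-5,0],"rot":[0,0,0]},{"dp":[0,-12,2],"rot":[0,0,0]},{"dp":[-1,-20,4],"rot":[0,0,0]},{"dp":[-2,-28,8],"rot":[0,0,0]},{"dp":[-4,-36,12],"rot":[0,0,0]},{"dp":[-6,-42,18],"rot":[0,0,0]},{"dp":[-8,-45,24],"rot":[0,0,0]},{"dp":[-10,-45,30],"rot":[0,0,0]},{"dp":[-10,-45,32],"rot":[0,0,0]},{"dp":[-10,-45,32],"rot":[0,0,0]}]' 0.65 20
python3 - <<'E'
from h import *
rep(); goal(Rpitch(30)@FL,tipc=(-68,167,55))
t=grab_frame('top');crop(t,50,150,210,290,5,'pics/c26.png')
s=grab_frame('side');crop(s,120,160,240,260,6,'pics/c26s.png')
E
```

```text
dp [-10.5 -47.5  33. ] rot [ 0.003  0.004 -0.   ] tcp-> [0.545 0.248 0.144]
dp [-10.  -47.7 103.4] rot [ 0.003  0.004 -0.   ] tcp-> [0.58  0.249 0.083]
t: 29.65
tcp_pos: [0.5437, 0.2513, 0.1438]
tool_rot: [[-0.864, -0.03, 0.502], [-0.024, 1.0, 0.018], [-0.503, 0.003, -0.864]]
force: [-0.7, 1.1, -0.1]
gripper_width: 0.353
t 29.65 tcp [0.5437 0.2513 0.1438] cab tcp [-116.6  170.2  137.8] cab tip [-104.1  170.3  116.2]
z [ 0.503  0.004 -0.864] x [-0.864  0.    -0.503] q [ 0.447  0.228 -1.205  2.078  0.861  0.727  0.305] F [-0.7  1.1 -0.1] M [0.06 0.5  0.04] w 0.353
dp [-0.5 -3.5 71. ] rot [ 0.004  0.003 -0.   ] tcp-> [0.58  0.249 0.083]
```

View pics/c26.png

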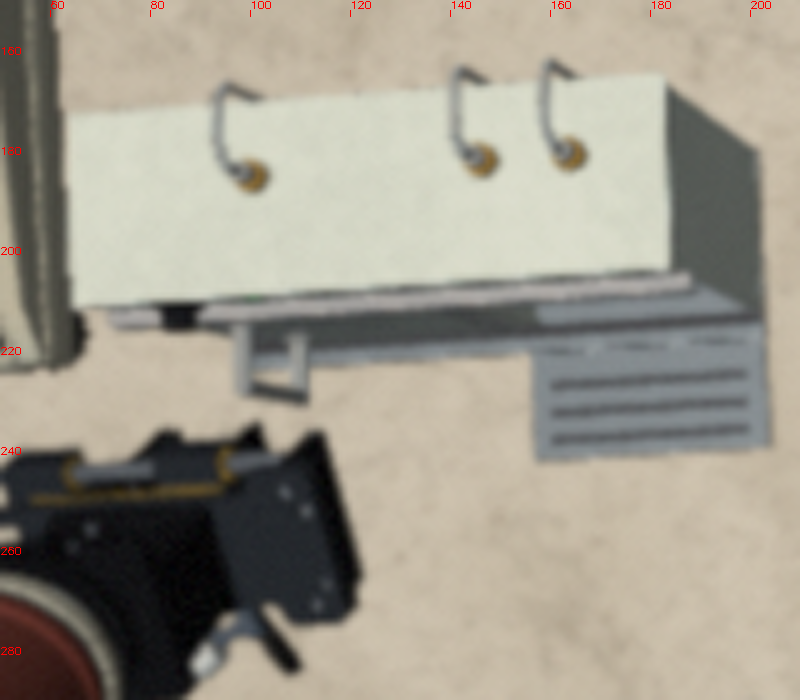

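View pics/c26s.png

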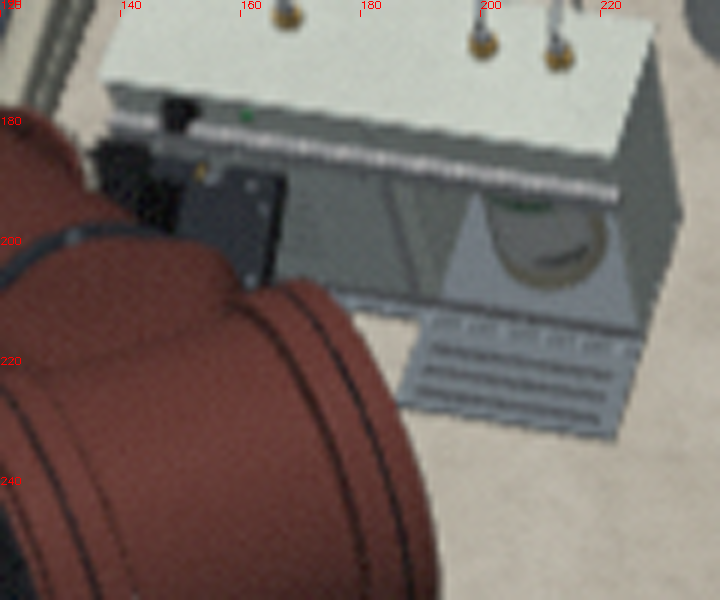

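```bash
python3 - <<'E'
from h import *
print('bar',proj('top',[c2w((-76,167,94)),c2w((-76,167,34))]).round(1).tolist(),'tip',proj('top',[tip()]).round(1))
for z in (0.02,.06,.1,.15): print(z,w2c(atz('top',(60,222),z)).round(0), w2c(atz('top',(66,217),z)).round(0))
# body front-left corners at final tip (-68,y) 
R=RC.T@Rpitch(30)
for y in (160,167): 
  for sx in (37.5,-37.5): print(np.array([-68,y,55])-70*R[:,2]+sx*R[:,0]+[0,95,0])
E
python3 - <<'E'
from h import *
im=cv2.imread('pics/s22.png')[:,:,::-1]; crop(im,0,90,150,220,5,'pics/inst.png')
E
```

```text
bar [[98.7, 227.0], [110.2, 229.2]] tip [[ 92.9 238.3]]
0.02 [-47. 309.  14.] [-35. 293.  14.]
0.06 [-52. 286.  54.] [-41. 270.  54.]
0.1 [-58. 262.  94.] [-47. 247.  94.]
0.15 [-65. 233. 144.] [-54. 219. 144.]
[-70.52404736 255.         134.37177826]
[-135.47595264  255.           96.87177826]
[-70.52404736 262.         134.37177826]
[-135.47595264  262.           96.87177826]
```

View pics/inst.png

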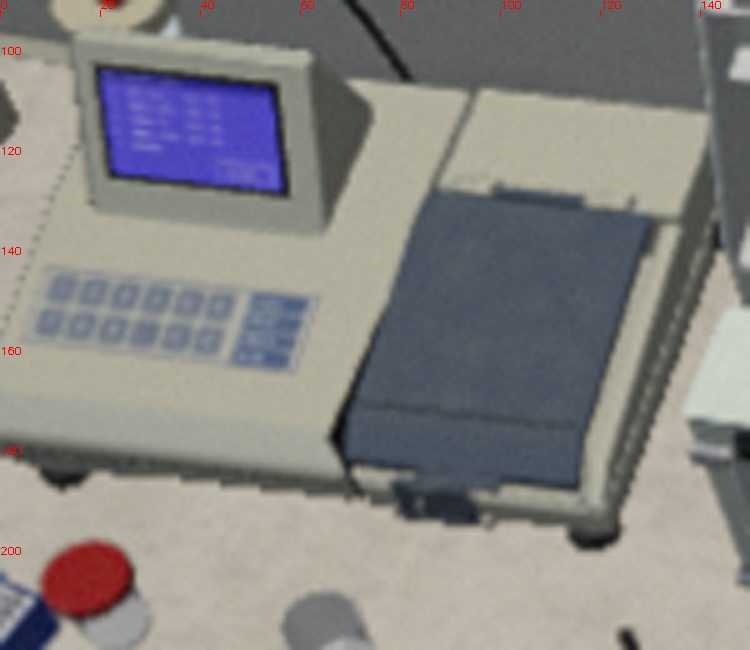

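```bash
python3 -m creep '[{"dp":[0,-2,6],"rot":[0,0,0]},{"dp":[0,-4,14],"rot":[0,0,0]},{"dp":[0,-4,24],"rot":[0,0,0]},{"dp":[0,-4,34],"rot":[0,0,0]},{"dp":[0,-4,44],"rot":[0,0,0]},{"dp":[0,-4,54],"rot":[0,0,0]},{"dp":[0,-4,62],"rot":[0,0,0]},{"dp":[0,-4,68],"rot":[0,0,0]},{"dp":[0,-4,71],"rot":[0,0,0]},{"dp":[0,-4,71],"rot":[0,0,0]}]'
python3 - <<'E'
from h import *
rep()
t=grab_frame('top');crop(t,50,150,210,290,5,'pics/c27.png')
E
```

```text
t: 30.75
tcp_pos: [0.5794, 0.2487, 0.0825]
tool_rot: [[-0.864, -0.03, 0.502], [-0.025, 1.0, 0.018], [-0.503, 0.003, -0.864]]
force: [-0.2, -0.2, 0.0]
gripper_width: 0.348
t 30.75 tcp [0.5794 0.2487 0.0825] cab tcp [-81.  166.6  76.5] cab tip [-68.5 166.7  54.9]
z [ 0.503  0.004 -0.864] x [-0.864 -0.    -0.503] q [ 0.293  0.398 -1.043  2.066  1.116  0.711  0.131] F [-0.2 -0.2  0. ] M [0.1  0.41 0.01] w 0.348
```

View pics/c27.png

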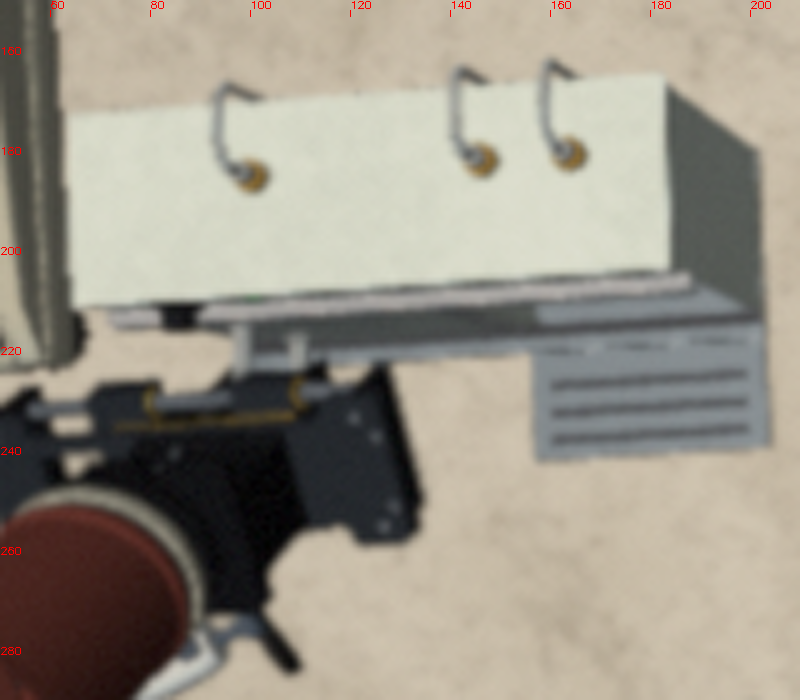

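```bash
python3 -m creep '[{"dp":[0,-10,0],"rot":[0,0,0]},{"dp":[0,-20,0],"rot":[0,0,0]},{"dp":[0,-32,0],"rot":[0,0,0]},{"dp":[0,-44,0],"rot":[0,0,0]},{"dp":[0,-56,0],"rot":[0,0,0]},{"dp":[0,-68,0],"rot":[0,0,0]},{"dp":[0,-80,0],"rot":[0,0,0]},{"dp":[0,-92,0],"rot":[0,0,0]},{"dp":[0,-104,0],"rot":[0,0,0]},{"dp":[0,-112,0],"rot":[0,0,0]}]'
python3 - <<'E'
from h import *
rep()
goal(Rpitch(30)@FL,tipc=(-69,32,55))
E
```

```text
t: 31.8
tcp_pos: [0.5829, 0.1352, 0.0828]
tool_rot: [[-0.864, -0.029, 0.503], [-0.024, 1.0, 0.017], [-0.504, 0.003, -0.864]]
force: [-0.9, 1.1, 0.7]
gripper_width: 0.351
t 31.8 tcp [0.5829 0.1352 0.0828] cab tcp [-80.8  53.1  76.8] cab tip [-68.2  53.2  55.2]
z [ 0.504  0.003 -0.864] x [-0.864  0.    -0.504] q [ 0.598  0.295 -1.084  2.162  1.     0.532  0.388] F [-0.9  1.1  0.7] M [0.47 0.5  0.25] w 0.351
dp [  0.7 -21.1  -0.3] rot [ 0.003  0.004 -0.   ] tcp-> [0.583 0.114 0.083]
```

```bash
python3 -m creep '[{"dp":[0,-3,0],"rot":[0,0,0]},{"dp":[0,-7,0],"rot":[0,0,0]},{"dp":[0,-11,0],"rot":[0,0,0]},{"dp":[0,-15,0],"rot":[0,0,0]},{"dp":[0,-19,0],"rot":[0,0,0]},{"dp":[0,-21,0],"rot":[0,0,0]},{"dp":[0,-23,0],"rot":[0,0,0]},{"dp":[0,-25,0],"rot":[0,0,0]},{"dp":[0,-27,0],"rot":[0,0,0]},{"dp":[0,-27,0],"rot":[0,0,0]}]'
python3 - <<'E'
from h import *
rep()
t=grab_frame('top');crop(t,80,150,240,290,5,'pics/c28.png')
E
```

```text
t: 32.8
tcp_pos: [0.5834, 0.1141, 0.0832]
tool_rot: [[-0.863, -0.037, 0.505], [-0.027, 0.999, 0.027], [-0.505, 0.01, -0.863]]
force: [5.5, 18.6, -8.5]
gripper_width: 0.351
t 32.8 tcp [0.5834 0.1141 0.0832] cab tcp [-80.8  32.   77.2] cab tip [-68.2  32.3  55.6]
z [ 0.505  0.013 -0.863] x [-0.863 -0.003 -0.505] q [ 0.674  0.283 -1.101  2.176  0.962  0.489  0.469] F [ 5.5 18.6 -8.5] M [3.39 0.52 1.98] w 0.351
```

View pics/c28.png

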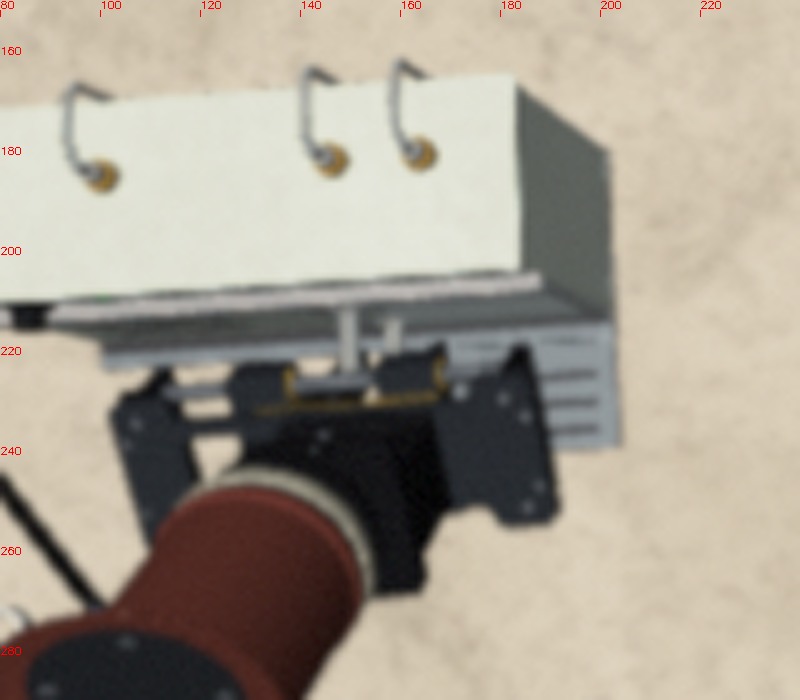

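```bash
python3 -m creep '[{"dp":[0,4,0],"rot":[0,0,0]},{"dp":[0,9,0],"rot":[0,0,0]},{"dp":[0,9,-8],"rot":[0,0,0]},{"dp":[0,9,-20],"rot":[0,0,0]},{"dp":[0,9,-35],"rot":[0,0,0]},{"dp":[0,9,-50],"rot":[0,0,0]},{"dp":[0,9,-70],"rot":[0,0,0]},{"dp":[0,9,-90],"rot":[0,0,0]},{"dp":[0,9,-110],"rot":[0,0,0]},{"dp":[0,9,-120],"rot":[0,0,0]}]'
python3 - <<'E'
from h import *
rep()
t=grab_frame('top');crop(t,80,150,240,290,5,'pics/c29.png')
E
```

```text
t: 33.85
tcp_pos: [0.5221, 0.1192, 0.1881]
tool_rot: [[-0.862, -0.036, 0.506], [-0.026, 0.999, 0.026], [-0.506, 0.009, -0.862]]
force: [0.5, -0.4, -0.5]
gripper_width: 0.351
t 33.85 tcp [0.5221 0.1192 0.1881] cab tcp [-141.9   38.8  182.1] cab tip [-129.3   39.1  160.6]
z [ 0.506  0.012 -0.862] x [-0.862 -0.002 -0.506] q [ 0.79  -0.244 -1.064  2.194 -0.151  0.552  1.395] F [ 0.5 -0.4 -0.5] M [ 0.05  0.47 -0.02] w 0.351
```

View pics/c29.png

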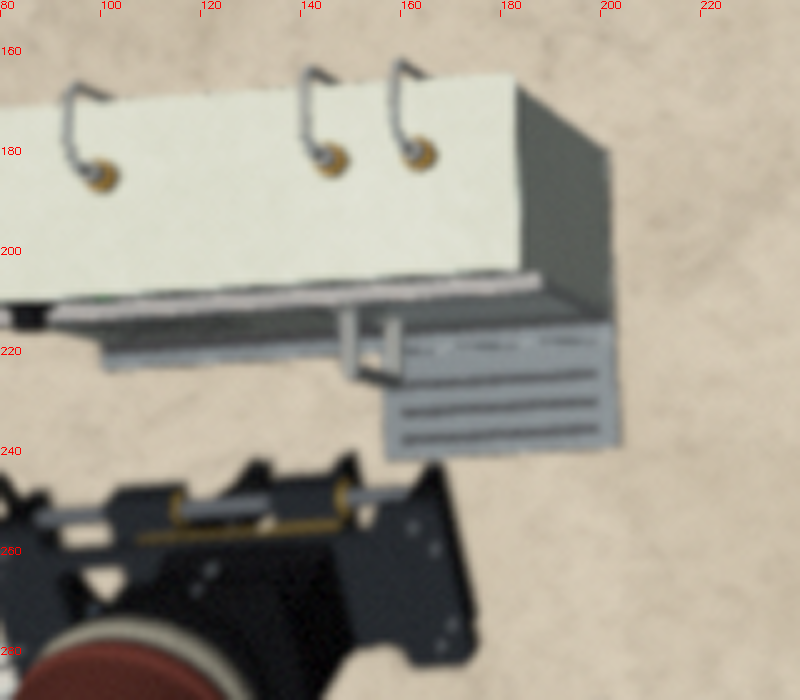

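```bash
python3 -m creep '[{"dp":[0,15,-6],"rot":[0,0.02,0]},{"dp":[0,35,-12],"rot":[0,0.05,0]},{"dp":[0,55,-18],"rot":[0,0.08,0]},{"dp":[0,75,-24],"rot":[0,0.11,0]},{"dp":[0,95,-30],"rot":[0,0.14,0]},{"dp":[0,115,-36],"rot":[0,0.17,0]},{"dp":[0,135,-42],"rot":[0,0.2,0]},{"dp":[0,155,-45],"rot":[0,0.23,0]},{"dp":[0,175,-45],"rot":[0,0.25,0]},{"dp":[0,185,-45],"rot":[0,0.25,0]}]'
python3 - <<'E'
from h import *
rep()
t=grab_frame('top');cv2.imwrite('pics/t30.png',t[:,:,::-1])
s=grab_frame('side');crop(s,130,150,250,240,6,'pics/c30s.png');cv2.imwrite('pics/s30.png',s[:,:,::-1])
E
```

```text
t: 34.9
tcp_pos: [0.4932, 0.3047, 0.2304]
tool_rot: [[-0.96, -0.037, 0.278], [-0.032, 0.999, 0.019], [-0.278, 0.01, -0.96]]
force: [-0.1, 0.2, 0.2]
gripper_width: 0.35
t 34.9 tcp [0.4932 0.3047 0.2304] cab tcp [-165.6  225.   224.4] cab tip [-158.7  225.3  200.4]
z [ 0.278  0.012 -0.96 ] x [-0.96  -0.006 -0.278] q [ 0.428  0.213 -1.269  1.827  0.45   1.076  0.611] F [-0.1  0.2  0.2] M [0.09 0.25 0.01] w 0.35
```

View pics/c30s.png

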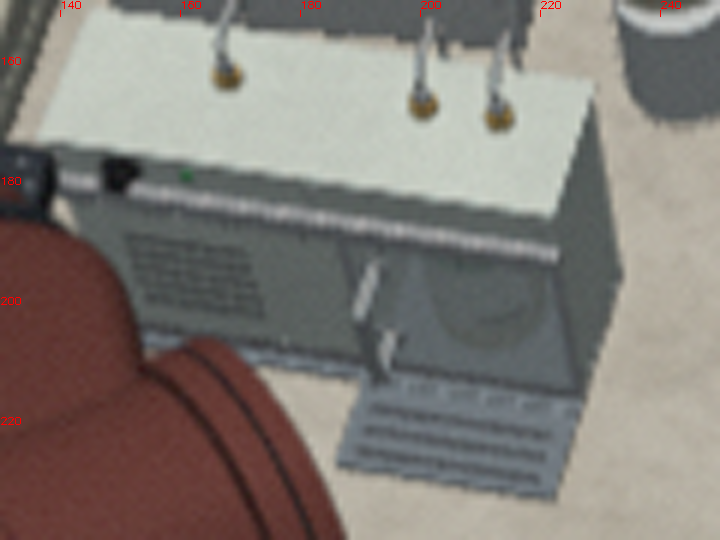

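View pics/t30.png

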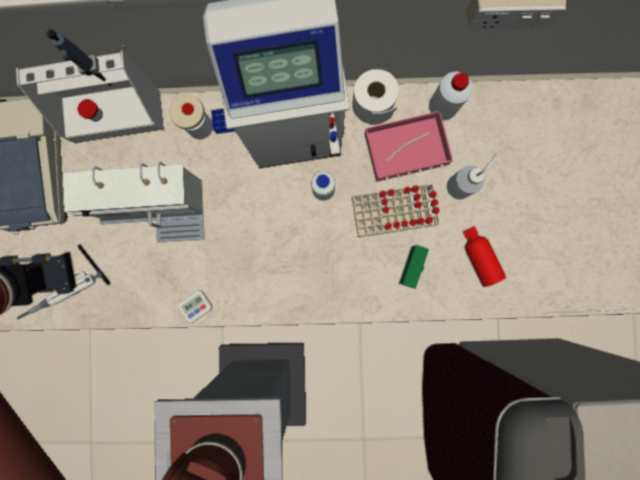

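```bash
python3 - <<'E'
from h import *
im=cv2.imread('pics/c25s.png')
for phi,col in((90,(0,0,255)),(84,(0,255,255))):
  xf=39-126*np.cos(np.radians(phi))
  for d in (0,84): 
    for p in proj('side',footcirc(phi,xf,6,d=d)): cv2.circle(im,(int((p[0]-170)*9),int((p[1]-160)*9)),2,col,-1)
cv2.imwrite('pics/c31o.png',im)
print(status.get_state()['qvel'].round(3))
E
```

```text
[ 0.047 -0.04   0.005  0.022 -0.035 -0.01   0.048]
```

View pics/c31o.png

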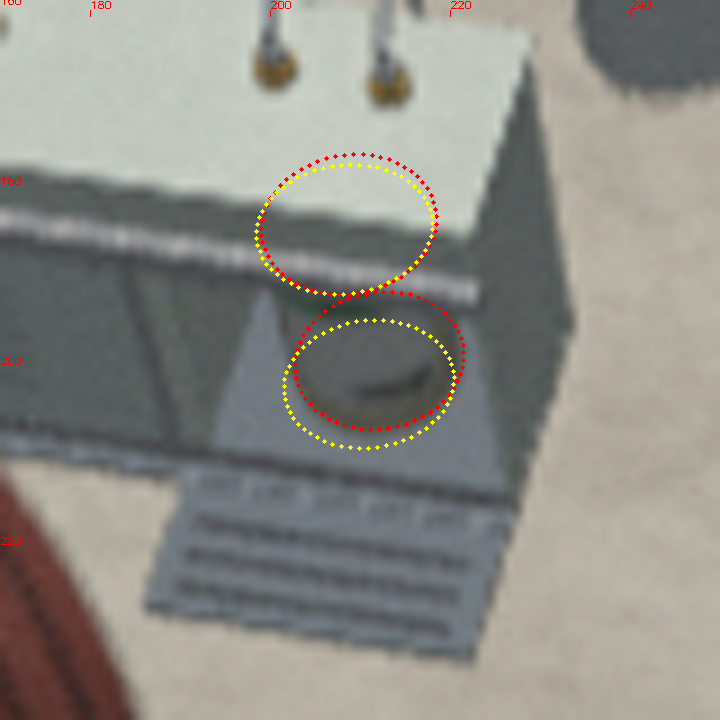

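```bash
python3 -c "
from h import *
print(r.hand_in()); print(status.get_state()['t'])"
```

```text
the job is handed in; nothing more can be done
None
the job is handed in; nothing more can be done
```

The tall bottle is standing upright in the bay behind the shut door, and the job is handed in at about 35 s of robot time. I slid the door open to its stop. Then I gripped the lying tan bottle near its foot and brought it in cap first under the header. I leaned it on the back wall, pushed it upright and slid the door shut.

Last checks:
- **Bottle:** the side view shows it standing behind the closed door. Its foot outline fits an upright bottle about 6 to 8 mm behind the middle of the bay and about 6 mm to the left. The match is about half a pixel off, which could also be a lean of 1 to 2°. At that angle the bottle would settle back flat on its own.
- **Door:** the handle pictures about 1 px from its shut position, and I felt the end stop with about 20 N on the tool.
- **Others:** the timer and short bottle look unmoved in the top view, and the arm is touching nothing.

Two things did not go as planned:
- **Righting push:** the arm was at its joint limits and went about 36 mm further forward than I asked. The push still stood the bottle up, and only about 1 N was on the tool when that move ended.
- **Door opening:** on the first try the last joint reached its range limit, reading -2.651 against -2.65. I turned the tool half round and carried on.

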